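Unload the finished corner plate from the sloping nut-setting jig and add it to the pile

ROBOT

A 6-joint arm with a two-finger parallel gripper is mounted at the origin on the work surface. World frame = base frame: x ahead of the robot, y to its left, z up, the work surface at z = 0. Lengths are in m, angles in degrees, forces in N, time in s.
With the tool pointing down it reaches from about 0.25 to 0.725 m from the base axis. Payload 9.7 kg.
Tool frame: the origin (TCP) lies between the finger pads; the fingertips stand 11 mm ahead of it and the grasp point (between the pads) lies 8 mm behind it; z points along the fingers, x is the direction in which the jaws open and shut, and the axes are right-handed (so a half turn about z gives the same grasp; the last joint's range is limited). The gripper opens to 85 mm and grips with 20 to 120 N. Pads are 22 mm wide; open, the fingers measure 114 mm over their backs; the gripper's body (76 mm by 85 mm) begins 54 mm behind the grasp point. The pads swing forward as they close: fully open they stand 13 mm farther back than shut.
Start: joints at [-73.74, 4.979, 10.078, 95.1, 0, 90], TCP at [0.154, -0.528, 0.205] pointing down, gripper open.
Joint ranges: [-179.16, 179.16], [-48.56, 103.87], [-65.8, 70.77], [-126.05, 130.52], [-82.76, 87.17], [-180, 180]. Speed limits (degrees/s): [127.2, 127.2, 147.25, 180, 180, 180].

INTERFACE

Orientations are given as [roll, pitch, yaw] about the fixed x, y, z axes, in that order (R = Rz(yaw) Ry(pitch) Rx(roll)).
In Python, from workcell import get_obs, camera, job_done gives the robot as it stands.
- The arm moves only by the tool arm_command, never from a script. Its argument "increments" is a list of rows, each a list of 2 entries, a list of its own where there are three numbers: the shift along the tool's x, y, z in units of 25 mm (1.0 is 25 mm), then the turn about the tool's z in units of 6 degrees (1.0 is 6 degrees). In form: [[[dx, dy, dz], roll], ...]. A call has 1 to 5 rows; each row is the pose to reach, as a shift and turn from the pose measured when the call began, along the tool's axes at that moment; what a row does not reach only later rows make up. A row lasts 1/10 s, in which the tool goes at most 50 mm and 8.59 degrees, less where a joint would pass 70% of its speed; a pose out of reach is approached as far as the arm can. A call with a gripper value outside its range is refused whole. "claw" is the closure, from -1 (fully open) to 1 (shut), so that 0 is half open, set as the call begins (left out, the last holds). The fingers move at their own pace and stop on an object; "force" is the grip in N (left out, the last holds). Time passes only in rows, so rows that repeat a pose let the fingers close. It gives the time, the measured TCP pose, the force and the opening at its end, in the units of the state.
- get_obs(): the state, without advancing time (a new reading comes with each control period).
- camera(name): name is "side" or "top" or "wrist"; returns a dict with "frame" (480x640x3 uint8, red, green, blue), "range_z" (480x640 float32, m along the optical axis (not along the pixel's ray), 0 where there is no reading), "K" (3x3 intrinsics, pixels), "k1" (the pictures are not rectified: a ray, as slopes to the right and down, at radius r is drawn at 1 + k1 r^2 times it, then the intrinsics apply), "R" (3x3) and "t" (3): a world point X has camera coordinates R X + t; the wrist camera has in their place "hand_eye" (4x4, takes a point from camera to tool coordinates, whose origin is the TCP and whose axes are the tool frame's). Camera axes: x right, y down, z forward; pixel columns grow to the right and rows downward; lengths in m; the calibration is good to about 2 mm. A picture is of the moment at which its call begins: read the wrist's pose just before it.
- job_done(): hands the job in, once; it reports no verdict.
The state is a dict: "time": time; "q": joint angles; "qd": joint speeds; "joint_efforts": joint torques, N m; "ee_pos": TCP position; "tcp_rot": TCP orientation; "wrist_force": force on the tool from outside, world axes, zero at the start; "torque": the same for the moment, N m; "opening": finger opening in m.
Only numpy, scipy, OpenCV 4.12 (cv2) and the standard library are available. Lean on these libraries where they do the work, as an engineer would, in place of code of your own. Each camera call takes 0.05 s, during which the arm holds its last target.

TASK

The nut has been set, so unload the jig: pull the black knob of the sprung index plunger straight out along its axis, twist it a quarter turn so that it latches open by itself, then slide the L-shaped plate out from under the blue bridge. Set the plate down (do not drop it) squarely on top of the pile on the plywood board, nut upwards and turned half round from the plate now on top, so that it lies flat and clear of that plate's nut. Leave the plunger latched open for the next plate, and do not disturb the pile, the spanner, the driver or the bin of nuts.

Things in the scene. Friction and masses are not known exactly. Their poses are not given: they have to be found in the camera images.
- jig: fixed grey wedge on a 160 x 210 mm base; origin on the bench under it, x level and into the slope, y across, z up. Its face slopes 30 deg, low edge at -x (towards the robot). Slope axes: U (up the slope) = jig (0.866,0,0.5), V = jig y, N (out of the face) = jig (-0.5,0,0.866); U, V, N in mm below are counted from point nest
- nest (a point): on the jig 75 mm above its origin: U=V=N=0, the centre of the 110 mm square that the plate's outline fills at the start, level with the tops of the rest rails. Its own axes are the jig's (level), not the slope's
- rail (a point): U=-34, V=0 on the lower steel rest rail (14 wide, V -58 to 100). The upper rail is at U=42 (12 wide, V 5 to 100). Both run along V, tops at N=0; the face below is at N=-12: finger room under the plate beside the rails. A dark stop bar, top N=6, lies along the plate's low edge at U -65 to -55, V -12 to 92
- bridge (a point): top of the blue bridge arm where the plunger passes it: U=-34, V=-38, N=23. The arm covers U -54 to -14, V -86 to -20, N 11 to 23; its foot is at V -86 to -62, so it is open towards +V. The end of the plate lies under it with 3 mm of air above; drawn about 40 mm towards +V the plate is clear
- knob: round black knob of the index plunger, 28 mm diameter, 28 tall, white line across its top; origin at its middle, z outward along the plunger (= N, 30 deg from vertical), x along the white line. Home: U=-34, V=-38, N=62, white line along U. It turns 1.75 rad either way, but only when pulled out. Let go after turning about 90 deg (60 to 100) either way it stays open in a notch
- plunger (a joint): how far the plunger is pulled out, m: 0 = home, its 7 mm nose in the plate's hole; 0.012 = cross pin clear of its slot; 0.015 = end stop; about 0.010 when latched open (nose clear of the plate). The spring pulls back with 7 N at 0 and 15 N at the stop
- plate: the L-shaped plate in the jig: aluminium, 8 mm thick, about 0.17 kg, outline 110 x 110, legs 42 wide; origin at the centre of the square, on the underside; z out of the nut side. Leg 1 along y: x -55 to -13, 10 mm plunger hole at x=-34, y=-38. Leg 2 along x: y 13 to 55, free of the bridge; between the rails it can be gripped across its width at x -10 to 30. Start: x, y, z along U, V, N
- plate_nut (a point): top of the brass press nut (16 mm diameter, standing 5.5 mm above the plate) of the plate in the jig, at x = -34, y = 34 mm of the plate: the outer corner of the L
- top_plate: the like plate now on top of the pile, same shape and axes as the plate, turned half round from the one below it; loose
- top_plate_nut (a point): top of the nut of top_plate
- low_plate: the like plate at the bottom of the pile, same shape and axes; loose
- low_plate_nut (a point): top of the nut of low_plate: the new plate's nut belongs straight above it
- board: plywood board, 165 x 165 x 18 mm, fixed on the bench under the pile; origin at the centre of its underside
- spanner: steel spanner lying on the bench beyond the jig and the pile, as seen from the robot; bystander
- nut_bin: small blue open bin with brass nuts, 100 x 150 x 70 mm; bystander; origin at the centre of its underside
- driver: blue electric screwdriver lying on the bench, 260 mm long, 51 mm high; bystander; origin under its body
Mind the look-alikes: they are no part of the job. Leave any orange look-alike of the low_plate alone.

How it is judged:
By the outcome, as a careful person would: the job done as asked, in the order asked, and still so for the second after the job is handed in, with the robot touching nothing.
It also fails if it takes over 54 s, if anything falls off the work surface, if the arm or the gripper's body presses on something with over 40 N, if the wrist force passes 120 N, or if a joint passes its speed limit or range.

## Working session

There is one attempt and no reset: what is moved stays moved. The work goes in short steps, Python scripts to look and compute and a tool call to move; the robot and the scene stay as the last step left them, time stands still between calls to the robot, and variables do not carry over. Pictures are saved under pics/ and viewed, and the job is handed in when it is done.

Besides the shell and the picture viewer there is one more tool, called after "Call:" by a JSON object that holds its "op" and its "data". arm_command: Moves the arm, as the interface text tells. Its arguments: {"type":"object","properties":{"increments":{"type":"array"},"claw":{"type":"number"},"force":{"type":"number"}},"required":["increments"]}

```bash
ls; mkdir -p pics; python3 - <<'E'
from workcell import get_obs,camera
import cv2
o=get_obs();print(o)
for n in("side","top","wrist"):
    c=camera(n);cv2.imwrite(f"pics/{n}0.png",c["frame"][:,:,::-1]);print(n,c["K"],c["k1"],c.get("R"),c.get("t"),c.get("hand_eye"))
E
```

```text
pics
{'time': 0.0, 'q': array([-7.37418990e+01,  5.01231972e+00,  1.00349499e+01,  9.50980591e+01,
       -1.83541879e-03,  9.00013005e+01]), 'qd': array([-0.07006692,  0.04559803, -0.00070911, -0.12872774,  0.03688658,
       -0.03666043]), 'joint_efforts': array([-6.57541641e-04, -5.20393932e+01,  4.64794886e+01,  1.63213816e-02,
       -1.79579052e-05,  3.19165827e-05]), 'ee_pos': array([ 0.15390153, -0.52777008,  0.20427582]), 'tcp_rot': array([ 1.79998163e+02,  7.54288245e-02, -7.37431995e+01]), 'wrist_force': array([0.35899044, 0.4654535 , 0.29692385]), 'torque': array([ 0.01875917, -0.05949195,  0.01884112]), 'opening': 0.08538009102881024}
side [[547.78277914   0.         322.04153481]
 [  0.         547.78277914 235.34219632]
 [  0.           0.           1.        ]] -0.16537196350683797 [[-0.74559558 -0.66639816 -0.0008517 ]
 [-0.47428044  0.53154276 -0.70179794]
 [ 0.46812957 -0.5228535  -0.71237555]] [0.45660022 0.34729079 1.06686986] None
top [[612.05790922   0.         309.65632096]
 [  0.         612.05790922 236.19983026]
 [  0.           0.           1.        ]] -0.07568444878450473 [[ 0.00563677 -0.99995596 -0.00750338]
 [-0.9990487  -0.00530686 -0.04328427]
 [ 0.04324255  0.00774023 -0.99903462]] [0.02257618 0.58344745 1.5943588 ] None
wrist [[336.93096853   0.         314.11128213]
 [  0.         336.93096853 235.24237096]
 [  0.           0.           1.        ]] -0.02309615636724337 None None [[ 9.99998299e-01 -1.79380361e-03  4.29604521e-04 -9.37996486e-04]
 [ 1.60488753e-03  9.60952517e-01  2.76708662e-01 -6.98464618e-02]
 [-9.09190543e-04 -2.76707502e-01  9.60953762e-01 -1.70876001e-01]
 [ 0.00000000e+00  0.00000000e+00  0.00000000e+00  1.00000000e+00]]
```

View pics/side0.png

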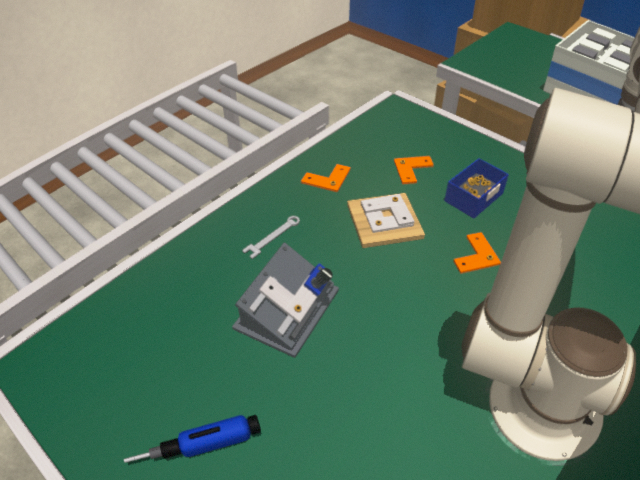

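View pics/top0.png

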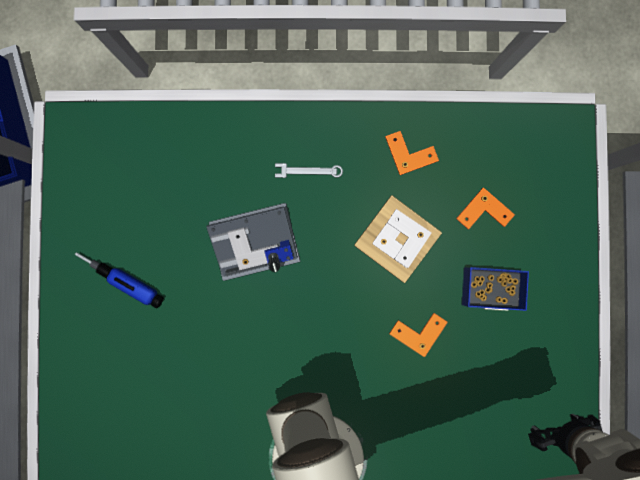

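View pics/wrist0.png

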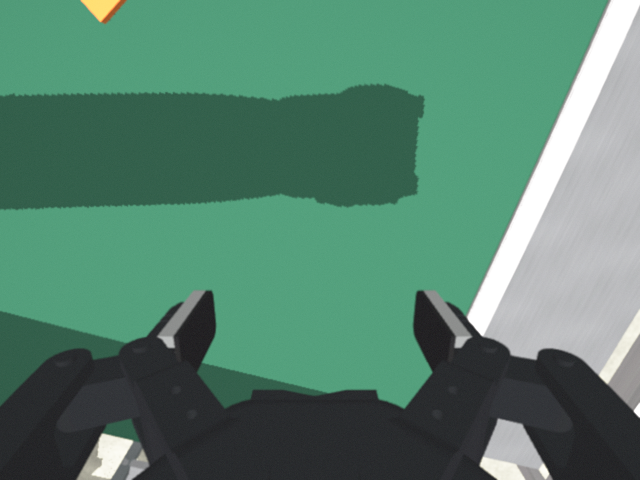

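```bash
cat > h.py <<'E'
import numpy as np,cv2
from workcell import get_obs,camera
from scipy.spatial.transform import Rotation as Ro
def cam(n):
    o=get_obs();c=camera(n)
    if n=="wrist":
        T=np.eye(4);T[:3,:3]=Ro.from_euler('xyz',o['tcp_rot'],degrees=True).as_matrix();T[:3,3]=o['ee_pos']
        M=T@c['hand_eye']
    else:
        M=np.eye(4);M[:3,:3]=c['R'].T;M[:3,3]=-c['R'].T@c['t']
    c['M']=M;return c
def ray(c,uv):
    p=cv2.undistortPoints(np.array(uv,float).reshape(-1,1,2),c['K'],np.array([c['k1'],0,0,0.]))[:,0]
    d=np.c_[p,np.ones(len(p))]
    return c['M'][:3,3],d@c['M'][:3,:3].T,d
def onz(c,uv,z):
    o,d,_=ray(c,uv);s=(z-o[2])/d[:,2];return o+d*s[:,None]
def dep(c,uv):
    o,d,_=ray(c,uv);u=np.array(uv,float).reshape(-1,2).round().astype(int)
    return o+d*c['range_z'][u[:,1],u[:,0]][:,None]
def proj(c,P):
    P=np.array(P,float).reshape(-1,3);R=c['M'][:3,:3].T;q=(P-c['M'][:3,3])@R.T
    return cv2.projectPoints(q.reshape(-1,1,3),np.zeros(3),np.zeros(3),c['K'],np.array([c['k1'],0,0,0.]))[0][:,0]
def crop(c,x0,y0,w,h,s,f):
    cv2.imwrite(f,cv2.resize(c['frame'][y0:y0+h,x0:x0+w,::-1],None,fx=s,fy=s,interpolation=cv2.INTER_CUBIC))
E
python3 - <<'E'
from h import *
c=cam('top')
crop(c,190,180,130,115,6,'pics/tj.png');crop(c,340,185,115,105,6,'pics/tp.png')
print(dep(c,[[255,238],[276,262],[401,240],[421,234],[384,241],[390,265],[300,340],[245,261]]).round(4))
E
```

```text
[[ 0.5756  0.1641  0.0675]
 [ 0.515   0.1065  0.1269]
 [ 0.5743 -0.2132  0.0198]
 [ 0.5892 -0.2616  0.0432]
 [ 0.5711 -0.1675  0.0304]
 [ 0.5089 -0.1841  0.0224]
 [ 0.311   0.0496  0.0067]
 [ 0.5171  0.1887  0.0703]]
```

View pics/tj.png

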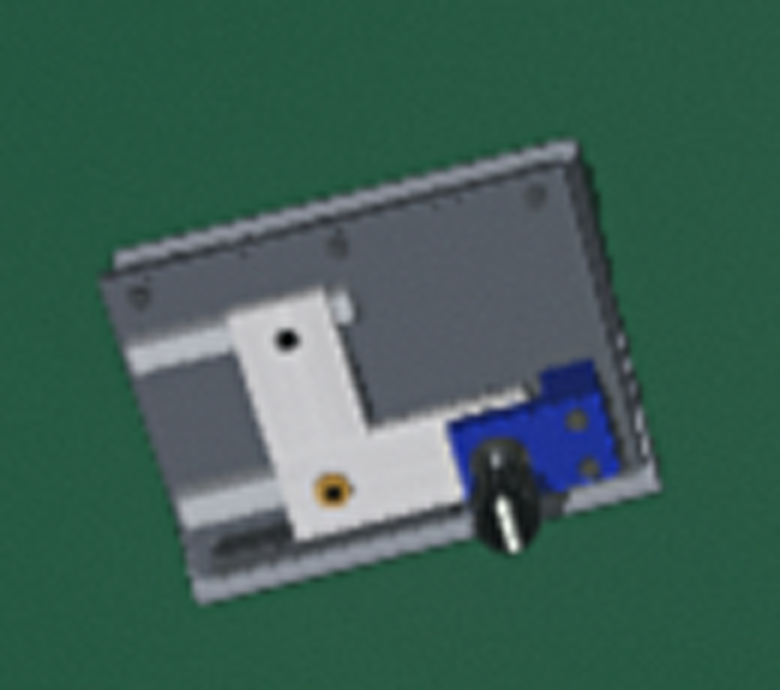

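View pics/tp.png

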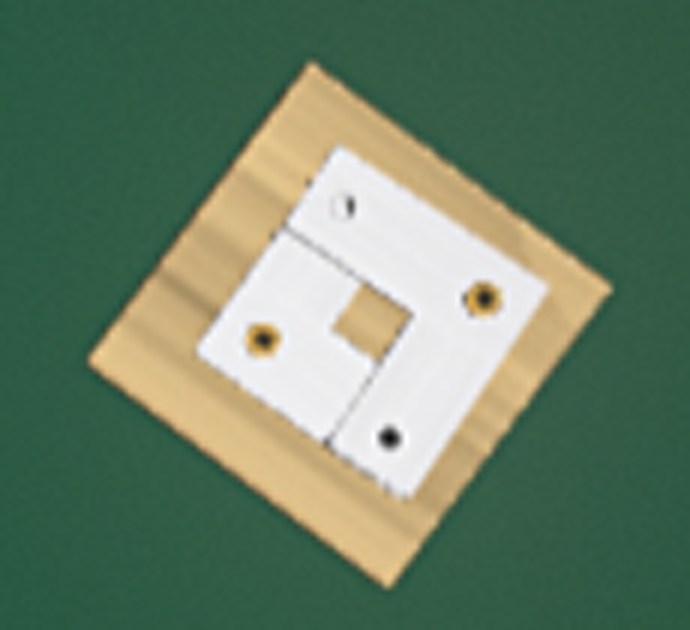

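```bash
cat >> h.py <<'E'
def plan(p,yaw,show=True):
    o=get_obs();R=Ro.from_euler('xyz',o['tcp_rot'],degrees=True).as_matrix()
    s=R.T@(np.array(p)-o['ee_pos'])/0.025
    w=(yaw-o['tcp_rot'][2]+180)%360-180
    print('t',round(o['time'],2),'pos',o['ee_pos'].round(4),'rpy',o['tcp_rot'].round(2),'op',round(o['opening'],4),'F',o['wrist_force'].round(1),'| shift',s.round(2),'turn',round(-w/6,2),'/',round((-w+360)/6 if -w<0 else (-w-360)/6,2))
E
python3 - <<'E'
from h import *
plan([0.40,-0.15,0.36],103)
E
```

```text
t 0.2 pos [ 0.154  -0.5279  0.2046] rpy [-1.800e+02  4.000e-02 -7.374e+01] op 0.0854 F [-0.7  0.1  0.4] | shift [-11.76 -13.68  -6.21] turn -29.46 / 30.54
```

Call:
{"op": "arm_command", "data": {"increments": [[[-0.5,-0.5,-2],0],[[-2,-2.5,-3],-1.4],[[-3.3,-4,-4],-2.8],[[-4.6,-5.5,-5],-4.2],[[-6,-7,-6.2],-5.6]]}}

```text
time: 0.7
ee_pos: [0.2624, -0.3628, 0.3411]
tcp_rot: [-180.0, 0.1, -39.8]
wrist_force: [1.1, -1.0, 0.2]
opening: 0.0852
```

```bash
python3 - <<'E'
from h import *
print(get_obs()['q'])
plan([0.40,-0.15,0.36],103)
E
```

```text
[-5.41349530e+01 -3.31200041e+00  1.74042926e+01  1.10779804e+02
  2.14657594e-02  7.56828547e+01]
t 0.7 pos [ 0.2624 -0.3628  0.3411] rpy [-1.7996e+02  6.0000e-02 -3.9820e+01] op 0.0852 F [ 1.1 -1.   0.2] | shift [ -1.22 -10.06  -0.75] turn -23.8 / 36.2
```

Call:
{"op": "arm_command", "data": {"increments": [[[-0.3,-2,-0.7],-1.4],[[-0.5,-4,-0.7],-2.8],[[-0.8,-6,-0.7],-4.2],[[-1,-8,-0.7],-5.6],[[-1.2,-10,-0.7],-7]]}}

```text
time: 1.2
ee_pos: [0.3965, -0.1549, 0.359]
tcp_rot: [-180.0, -0.0, 2.5]
wrist_force: [0.4, -2.0, 0.4]
opening: 0.0854
```

```bash
python3 - <<'E'
from h import *
plan([0.42,0.0,0.36],103)
E
```

```text
t 1.2 pos [ 0.3965 -0.1549  0.359 ] rpy [-1.7995e+02 -2.0000e-02  2.5200e+00] op 0.0854 F [ 0.4 -2.   0.4] | shift [ 1.21 -6.15 -0.04] turn -16.75 / 43.25
```

Call:
{"op": "arm_command", "data": {"increments": [[[0.2,0,0],-1.4],[[0.3,0,0],-2.8],[[0.4,0,0],-4.2],[[0.5,0,0],-5.6],[[0.5,0,0],-7]]}}

```text
time: 1.7
ee_pos: [0.4093, -0.1542, 0.3587]
tcp_rot: [-180.0, -0.0, 44.9]
wrist_force: [-0.0, 1.1, 0.9]
opening: 0.0854
```

Call:
{"op": "arm_command", "data": {"increments": [[[0.3,0,0],-1.4],[[0.5,0,0],-2.8],[[0.5,0,0],-4.2],[[0.5,0,0],-5.6],[[0.5,0,0],-5.6]]}}

```text
time: 2.2
ee_pos: [0.4181, -0.1453, 0.3586]
tcp_rot: [-180.0, -0.1, 78.6]
wrist_force: [-0.0, 0.9, 0.1]
opening: 0.0854
```

```bash
python3 - <<'E'
from h import *
plan([0.42,0.1,0.36],103)
c=cam('wrist');cv2.imwrite('pics/w1.png',c['frame'][:,:,::-1])
import pickle;pickle.dump(c,open('w1.pkl','wb'))
E
```

```text
t 2.2 pos [ 0.4181 -0.1453  0.3586] rpy [-1.7997e+02 -5.0000e-02  7.8620e+01] op 0.0854 F [-0.   0.9  0.1] | shift [ 9.64 -1.86 -0.04] turn -4.06 / 55.94
```

View pics/w1.png

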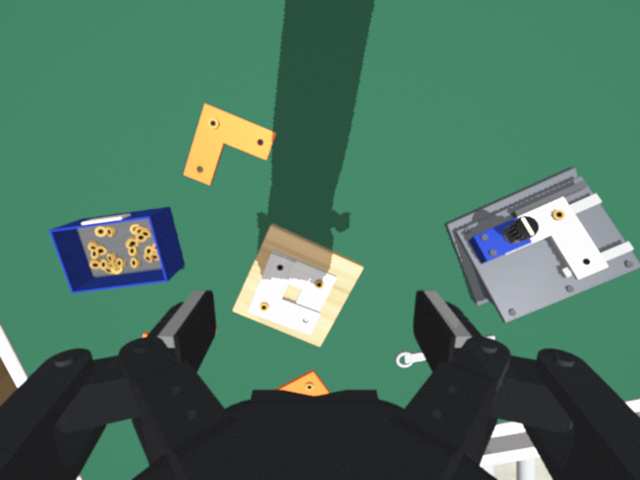

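```bash
python3 - <<'E'
from h import *
import pickle
w=pickle.load(open('w1.pkl','rb'));t=cam('top')
pickle.dump(t,open('t1.pkl','wb'))
def brass(c,x,y,r=12):
    f=c['frame'];hsv=cv2.cvtColor(f,cv2.COLOR_RGB2HSV)
    m=cv2.inRange(hsv,(10,110,60),(35,255,255));k=np.zeros_like(m);cv2.circle(k,(x,y),r,255,-1);m&=k
    cs,_=cv2.findContours(m,cv2.RETR_EXTERNAL,cv2.CHAIN_APPROX_NONE)
    q=np.vstack([a for a in cs if len(a)>3]);(u,v),rr=cv2.minEnclosingCircle(q);mo=cv2.moments(cv2.convexHull(q))
    return (mo['m10']/mo['m00'],mo['m01']/mo['m00']),rr
for n,c,L in(('top',t,[(421,235,.0395),(384,242,.0315),(246,262,.0697)]),('w',w,[(264,306,.0395),(319,284,.0315),(559,215,.0697)])):
    for x,y,z in L:
        p,r=brass(c,x,y,8);print(n,np.round(p,1),round(r,1),onz(c,[p],z).round(4))
crop(w,430,150,210,180,3.7,'pics/w1j.png');crop(w,225,215,150,140,5,'pics/w1p.png')
E
```

```text
top [420.  234.2] 2.5 [[ 0.5887 -0.2597  0.0395]]
top [383.1 241.1] 2.5 [[ 0.5709 -0.1649  0.0315]]
top [245. 261.] 2.2 [[0.5171 0.1887 0.0697]]
w [263.7 306. ] 3.7 [[ 0.5876 -0.2622  0.0395]]
w [318.9 283.7] 3.7 [[ 0.5703 -0.1679  0.0315]]
w [557.8 214.8] 5.4 [[0.5177 0.1865 0.0697]]
```

View pics/w1j.png

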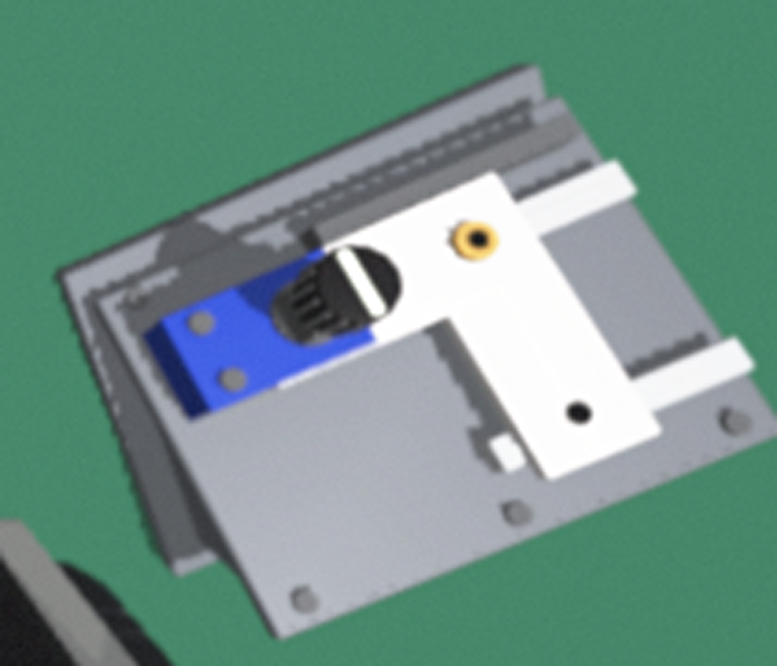

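View pics/w1p.png

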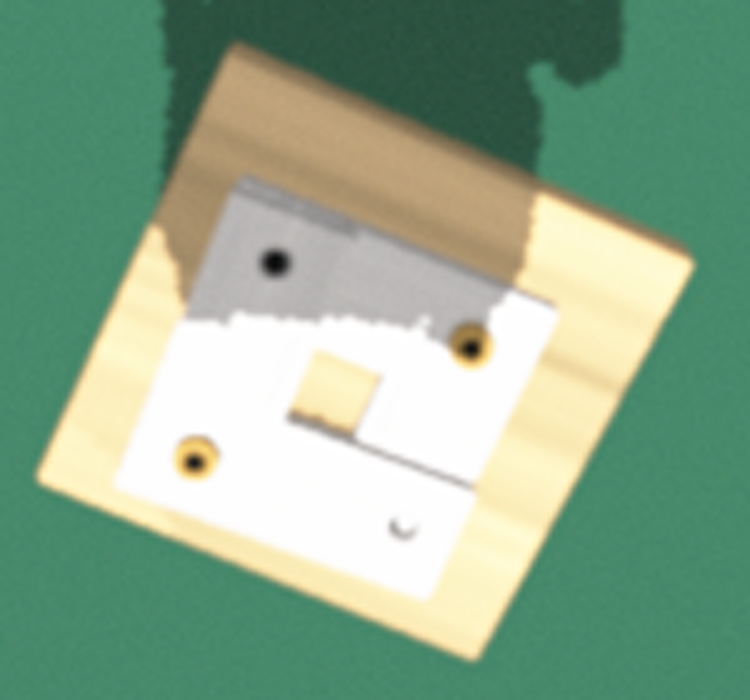

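```bash
python3 - <<'E'
from h import *
import pickle
w=pickle.load(open('w1.pkl','rb'));t=pickle.load(open('t1.pkl','rb'))
for n,c,k,h,e in(('w',w,(430+360/3.7,150+282/3.7),(430+579/3.7,150+412/3.7),[(430+497/3.7,150+173/3.7),(430+661/3.7,150+431/3.7),(430+548/3.7,150+478/3.7)]),('t',t,(190+507/6,180+527/6),(190+287/6,180+340/6),[(190+296/6,180+540/6),(190+229/6,180+318/6),(190+326/6,180+290/6)])):
    k=np.array(k)-.4;h=np.array(h)-.4
    P=onz(c,[k],.1238)[0];H=onz(c,[h],.0989)[0];print(n,'knobtop',P.round(4),'hole',H.round(4))
    nut={'w':[.5177,.1865],'t':[.5171,.1887]}[n]
    a=P[:2]-nut;b=H[:2]-nut
    print(np.hypot(*a),'exp .0785; yaw',np.degrees(np.arctan2(a[1],a[0]))+113.4,'|',np.hypot(*b),np.degrees(np.arctan2(b[1],b[0])))
    for q,z in zip(e,[75-27.5+6.93,75+27.5+6.93,75+27.5+6.93]): print(onz(c,[np.array(q)-.4],z/1000).round(4))
E
```

```text
w knobtop [0.5044 0.1102 0.1238] hole [0.5815 0.2058 0.0989]
0.07744680047082299 exp .0785; yaw 13.513828019210735 | 0.06663371615373685 16.81888439314848
[[0.4974 0.206  0.0544]]
[[0.5897 0.2283 0.1094]]
[[0.6001 0.1867 0.1094]]
t knobtop [0.5017 0.1113 0.1238] hole [0.5785 0.2049 0.0989]
0.07894223737000063 exp .0785; yaw 12.180875868516011 | 0.06346762648636015 14.796029716697095
[[0.4951 0.2058 0.0544]]
[[0.587  0.2277 0.1094]]
[[0.5987 0.1877 0.1094]]
```

```bash
python3 - <<'E'
from h import *
plan([0.5,0.11,0.25],90)
E
```

```text
t 2.3 pos [ 0.4181 -0.1454  0.3587] rpy [-1.7998e+02 -5.0000e-02  7.8230e+01] op 0.0851 F [ 0.1 -0.9 -0.2] | shift [10.66  1.13  4.36] turn -1.96 / 58.04
```

Call:
{"op": "arm_command", "data": {"increments": [[[2,0.2,0],-0.5],[[4,0.4,0],-1],[[6,0.6,0],-1.5],[[8,0.8,1],-2],[[10,1,2],-2]]}}

```text
time: 2.8
ee_pos: [0.4906, 0.0853, 0.3144]
tcp_rot: [179.9, -0.1, 90.1]
wrist_force: [2.2, -0.1, 0.6]
opening: 0.0855
```

Call:
{"op": "arm_command", "data": {"increments": [[[0.6,0,1],0],[[0.6,0,2.3],0],[[0.6,0,2.3],0]]}}

```text
time: 3.1
ee_pos: [0.489, 0.1007, 0.2526]
tcp_rot: [-179.7, 0.0, 90.0]
wrist_force: [-0.1, -0.3, -0.6]
opening: 0.0852
```

```bash
python3 - <<'E'
from h import *
plan([0.51,0.1122,0.15],56)
c=cam('wrist');cv2.imwrite('pics/w2.png',c['frame'][:,:,::-1])
import pickle;pickle.dump(c,open('w2.pkl','wb'))
E
```

```text
t 3.1 pos [0.489  0.1007 0.2526] rpy [-1.7968e+02  2.0000e-02  9.0000e+01] op 0.0852 F [-0.1 -0.3 -0.6] | shift [0.46 0.86 4.1 ] turn 5.67 / -54.33
```

View pics/w2.png

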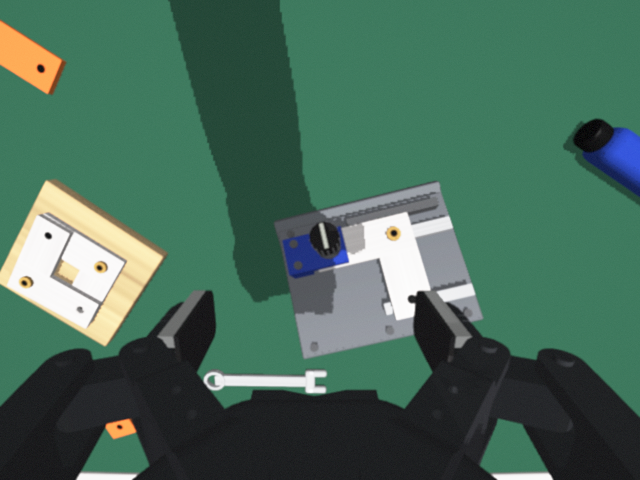

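```bash
python3 - <<'E'
from h import *
import pickle
c=pickle.load(open('w2.pkl','rb'))
f=c['frame'];hsv=cv2.cvtColor(f,cv2.COLOR_RGB2HSV)
m=cv2.inRange(hsv,(10,110,60),(35,255,255));k=np.zeros_like(m);cv2.circle(k,(393,233),9,255,-1)
q=cv2.findNonZero(m&k);print(cv2.minEnclosingCircle(q)); (nu,nv),_=cv2.minEnclosingCircle(q)
print('nut',onz(c,[(nu,nv)],.0697))
crop(c,270,180,180,160,4.4,'pics/w2c.png')
E
```

```text
((393.0, 233.0), 6.403224468231201)
nut [[0.51670035 0.18715969 0.0697    ]]
```

View pics/w2c.png

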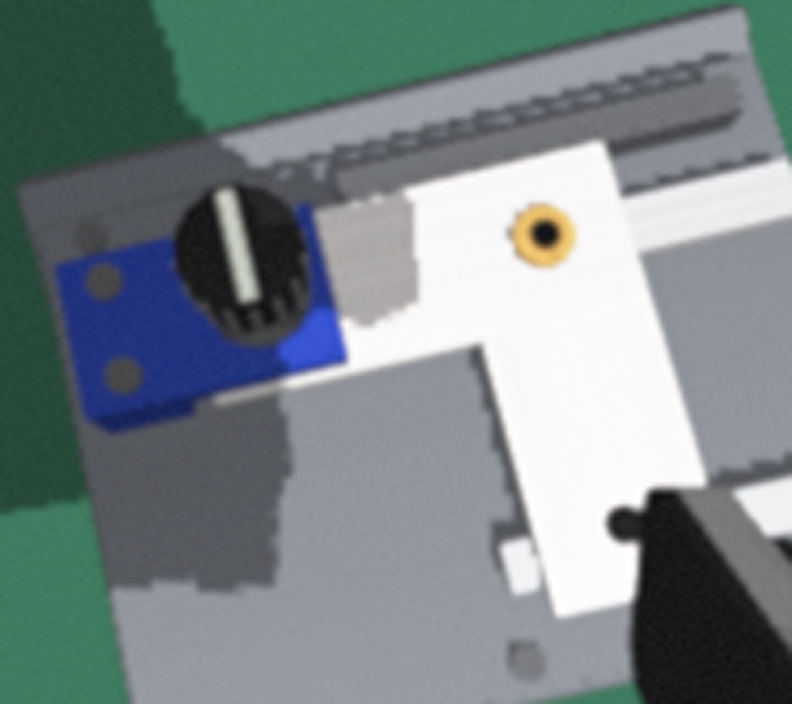

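```bash
python3 - <<'E'
from h import *
import pickle
c=pickle.load(open('w2.pkl','rb'))
g=lambda x,y:(270+x/4.4-.4,180+y/4.4-.4)
K=onz(c,[g(236,247)],.1238)[0];N=onz(c,[g(544,235)],.0697)[0];C=onz(c,[g(603,142)],.0544)[0];I=onz(c,[g(558,616)],.1094)[0]
print(K,N,C,I)
Y=np.radians(13.3)
J=lambda U,V,n:np.array([.866*U-.5*n,V,75+.5*U+.866*n])/1000
A=np.array([J(-34,-38,76),J(-34,34,13.5),J(-55,55,8),J(55,13,8)])[:,:2];B=np.array([K,N,C,I])[:,:2]
for w in range(1):
    a=A-A.mean(0);b=B-B.mean(0);H=a.T@b;th=np.arctan2(H[0,1]-H[1,0],H[0,0]+H[1,1]);R=np.array([[np.cos(th),-np.sin(th)],[np.sin(th),np.cos(th)]])
    t=B.mean(0)-R@A.mean(0);print(np.degrees(th),t,(A@R.T+t-B)*1000)
    print('knob',R@J(-34,-38,62)[:2]+t,J(-34,-38,62)[2])
    print(proj(c,[np.r_[R@J(-34,-38,76)[:2]+t,.1238]]))
E
```

```text
[0.50429184 0.10956161 0.1238    ] [0.51671098 0.18741897 0.0697    ] [0.4964077  0.20465646 0.0544    ] [0.59981047 0.18712681 0.1094    ]
14.355971153820407 [0.56031037 0.16361061] [[ 0.10247311  0.51315653]
 [ 0.10543767  0.15581685]
 [ 0.24786852 -0.56470264]
 [-0.45577931 -0.10427074]]
knob [0.51117573 0.11181038] 0.11169200000000001
[[323.78976089 235.84204193]]
```

```bash
python3 - <<'E'
from h import *
plan([0.5112,0.1118,0.16],57)
E
```

```text
t 3.15 pos [0.4896 0.1003 0.2556] rpy [-1.7988e+02 -2.0000e-02  8.9990e+01] op 0.0853 F [ 0.4 -0.8 -0.8] | shift [0.46 0.87 3.82] turn 5.5 / -54.5
```

Call:
{"op": "arm_command", "data": {"increments": [[[0.2,0.4,1],1.4],[[0.46,0.87,2],2.8],[[0.46,0.87,3],4.2],[[0.46,0.87,3.8],5.5],[[0.46,0.87,3.8],5.5]]}}

```text
time: 3.65
ee_pos: [0.511, 0.1112, 0.1604]
tcp_rot: [-179.8, 0.1, 56.7]
wrist_force: [-0.4, 0.2, 1.0]
opening: 0.0854
```

```bash
python3 - <<'E'
from h import *
plan([0.5112,0.1118,0.106],57)
c=cam('wrist');crop(c,200,180,240,200,3.3,'pics/w3.png')
E
```

```text
t 3.65 pos [0.511  0.1112 0.1604] rpy [-1.7983e+02  1.1000e-01  5.6720e+01] op 0.0854 F [-0.4  0.2  1. ] | shift [0.03 0.   2.17] turn -0.05 / 59.95
```

View pics/w3.png

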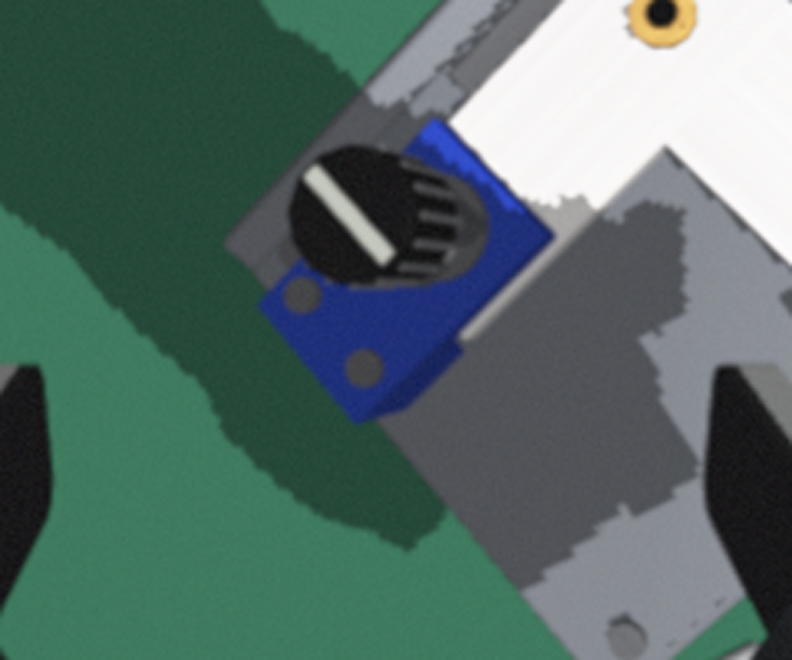

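Call:
{"op": "arm_command", "data": {"increments": [[[0,0,1],0],[[0,0,1.8],0],[[0,0,2.17],0],[[0,0,2.17],0]], "force": 60}}

```text
time: 4.1
ee_pos: [0.5116, 0.1112, 0.1085]
tcp_rot: [-179.9, 0.0, 57.1]
wrist_force: [-0.7, -0.0, -0.2]
opening: 0.0853
```

Call:
{"op": "arm_command", "data": {"increments": [[[0,0,0],0],[[0,0,0],0],[[0,0,0],0],[[0,0,0],0],[[0,0,0],0]], "claw": 1, "force": 60}}

```text
time: 4.6
ee_pos: [0.5116, 0.1113, 0.1088]
tcp_rot: [-179.9, 0.0, 57.1]
wrist_force: [0.6, -0.3, -0.8]
opening: 0.0123
```

```bash
python3 - <<'E'
from h import *
plan(np.array([0.5112,0.1118,0.106])+.014*np.array([-.485,-.121,.866]),57)
print(get_obs()['torque'])
c=cam('wrist');crop(c,200,180,240,200,3.3,'pics/w4.png')
c=cam('side');crop(c,200,210,180,160,4,'pics/s4.png')
E
```

```text
t 4.6 pos [0.5116 0.1113 0.1088] rpy [-179.93    0.     57.11] op 0.0123 F [ 0.6 -0.3 -0.8] | shift [-0.2  -0.22 -0.37] turn 0.02 / -59.98
[ 0.00679953 -0.03003175  0.05767473]
```

View pics/w4.png

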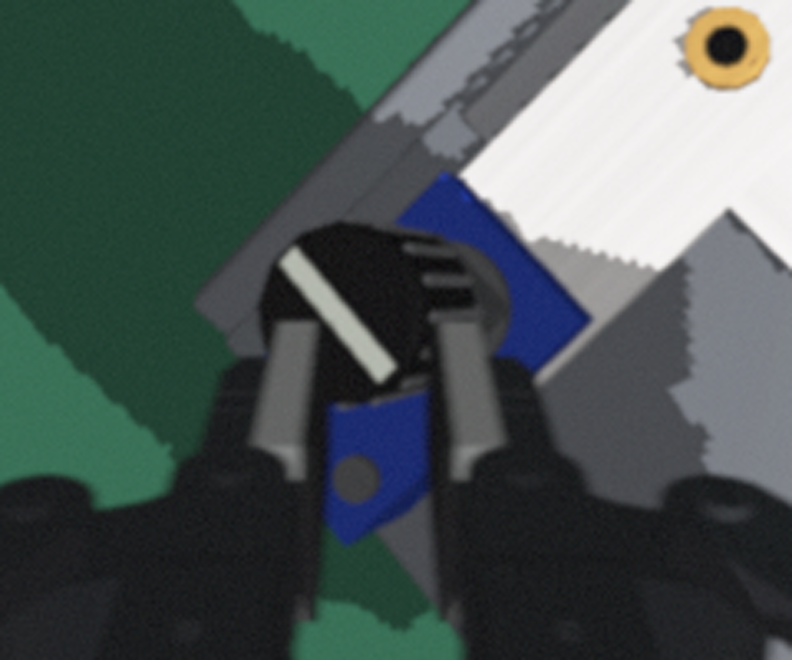

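View pics/s4.png

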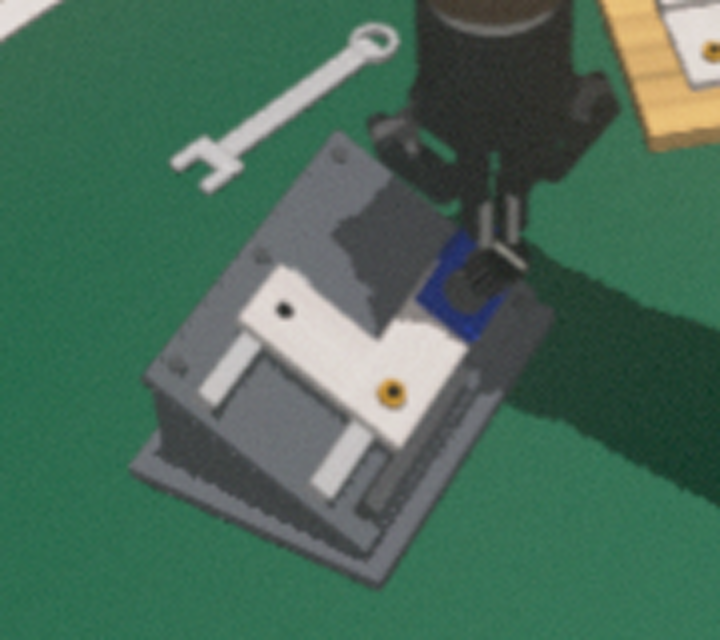

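```bash
python3 - <<'E'
from h import *
import pickle
c=cam('wrist');o=get_obs()
T=np.eye(4);T[:3,:3]=Ro.from_euler('xyz',o['tcp_rot'],degrees=True).as_matrix();T[:3,3]=o['ee_pos']
pt=lambda x,y,z:(T@[x,y,z,1])[:3]
print(o['opening'],'TCP,tip,grasp px',proj(c,[pt(0,0,0),pt(0,0,.011),pt(0,0,-.008)]).round(0))
print('knobtop',proj(c,[[.5044,.1100,.1238]]),'ctr',proj(c,[[.5112,.1118,.1117]]))
s=cam('side');print('side knobtop',proj(s,[[.5044,.1100,.1238]]),'ctr',proj(s,[[.5112,.1118,.1117]]),'tcp',proj(s,[pt(0,0,0),pt(0,0,.011)]))
crop(s,290,240,70,60,10,'pics/s5.png')
for n,uv in(('s',[(327.5-.4,210+257/4-.4)]),):
  a,d,_=ray(s,uv)
  w=pickle.load(open('w2.pkl','rb'));b,e,_=ray(w,[(323.2,235.7)])
  A=np.c_[d[0],-e[0]];x=np.linalg.lstsq(A,b-a,rcond=None)[0];print(a+d[0]*x[0],b+e[0]*x[1])
E
```

```text
-2.3422734919902434e-05 TCP,tip,grasp px [[314. 274.]
 [314. 266.]
 [314. 280.]]
knobtop [[304.08375554 275.6294536 ]] ctr [[314.51979565 274.96126604]]
side knobtop [[325.40549298 273.01380218]] ctr [[322.44132332 275.57537974]] tcp [[322.50150152 276.28042816]
 [322.5060161  279.59075697]]
[0.50120203 0.10819314 0.12199488] [0.50449363 0.10954983 0.12296816]
```

View pics/s5.png

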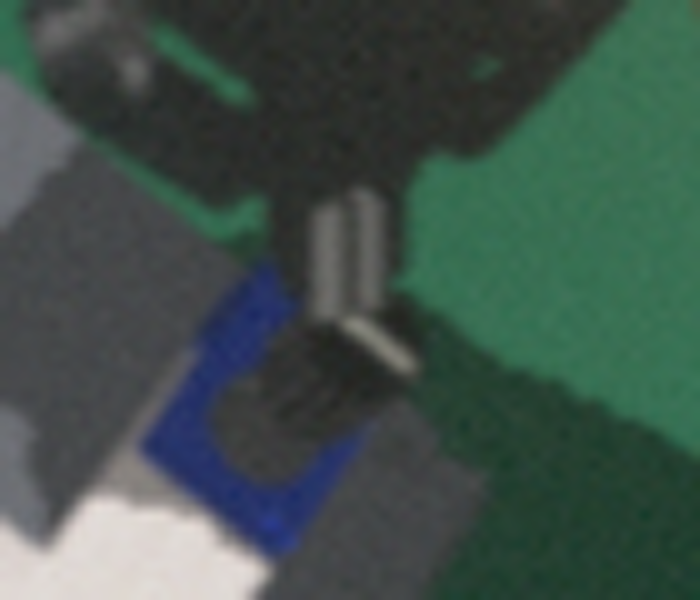

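```bash
python3 - <<'E'
from h import *
c=cam('wrist');crop(c,220,200,180,160,4.4,'pics/w5.png')
o=get_obs();T=np.eye(4);T[:3,:3]=Ro.from_euler('xyz',o['tcp_rot'],degrees=True).as_matrix();T[:3,3]=o['ee_pos']
Ti=np.linalg.inv(T)
L=[(314,y) for y in range(240,330,5)]+[(302,y) for y in range(255,300,5)]
P=dep(c,L)
for l,p in zip(L,P): print(l,p.round(4),(Ti@np.r_[p,1])[:3].round(4))
print(o['opening'],o['time'])
E
```

```text
(314, 240) [0.452  0.1501 0.2795] [ 0.0002 -0.0714 -0.1709]
(314, 245) [0.5183 0.1067 0.0314] [-0.0001  0.0083  0.0771]
(314, 250) [0.4961 0.1213 0.1227] [ 0.     -0.0185 -0.0142]
(314, 255) [0.4975 0.1203 0.1253] [ 0.     -0.0168 -0.0167]
(314, 260) [0.4993 0.1192 0.1264] [ 0.     -0.0147 -0.0179]
(314, 265) [0.5015 0.1177 0.1263] [ 0.     -0.012  -0.0178]
(314, 270) [0.5033 0.1166 0.1273] [ 0.     -0.0098 -0.0188]
(314, 275) [0.5053 0.1153 0.1278] [ 0.     -0.0074 -0.0193]
(314, 280) [0.5014 0.1178 0.1446] [ 0.     -0.0122 -0.0361]
(314, 285) [0.5018 0.1176 0.1487] [ 0.     -0.0117 -0.0402]
(314, 290) [0.5019 0.1175 0.1534] [ 0.0001 -0.0116 -0.0449]
(314, 295) [0.5019 0.1175 0.1579] [ 0.0001 -0.0116 -0.0494]
(314, 300) [0.5015 0.1178 0.1631] [ 0.0001 -0.012  -0.0546]
(314, 305) [0.5018 0.1176 0.1666] [ 0.0001 -0.0118 -0.0581]
(314, 310) [0.5019 0.1176 0.1702] [ 0.0001 -0.0117 -0.0617]
(314, 315) [0.5022 0.1173 0.1731] [ 0.0001 -0.0113 -0.0646]
(314, 320) [0.503  0.1168 0.1748] [ 0.0001 -0.0103 -0.0663]
(314, 325) [0.5047 0.1157 0.1747] [ 0.0001 -0.0083 -0.0662]
(302, 255) [0.495  0.1149 0.1227] [-0.0059 -0.0159 -0.0142]
(302, 260) [0.497  0.1136 0.1235] [-0.0059 -0.0136 -0.015 ]
(302, 265) [0.4992 0.1122 0.1234] [-0.0059 -0.0109 -0.0149]
(302, 270) [0.501  0.111  0.1248] [-0.0059 -0.0088 -0.0163]
(302, 275) [0.5029 0.1098 0.1255] [-0.0059 -0.0065 -0.017 ]
(302, 280) [0.4988 0.1133 0.1438] [-0.0052 -0.0118 -0.0353]
(302, 285) [0.4986 0.1136 0.1499] [-0.005  -0.0122 -0.0413]
(302, 290) [0.4991 0.1135 0.1537] [-0.0048 -0.0117 -0.0452]
(302, 295) [0.4991 0.1137 0.1586] [-0.0047 -0.0119 -0.0501]
0.0001514673983497455 4.85
```

View pics/w5.png

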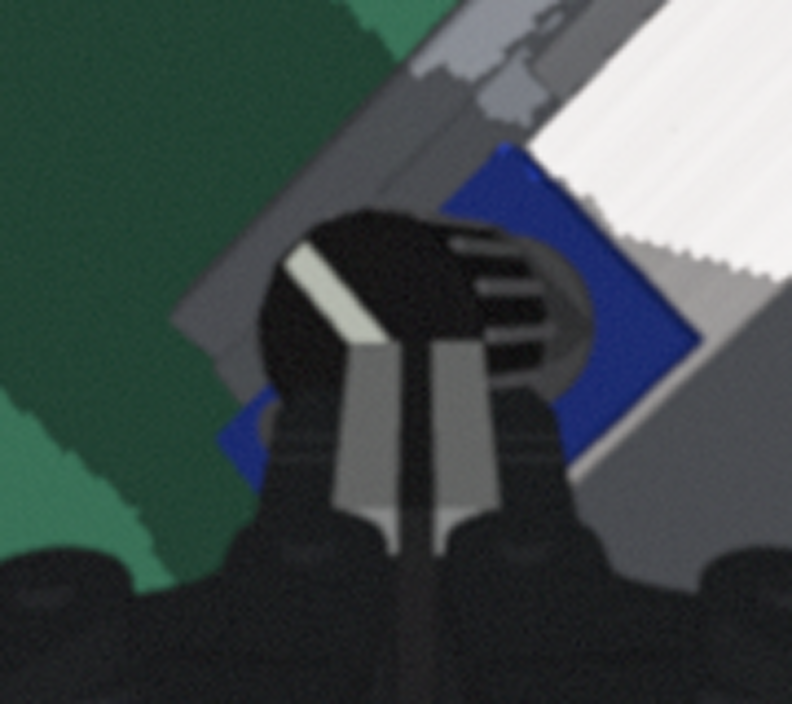

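```bash
python3 - <<'E'
from h import *
s=cam('side');o=get_obs();print(o['ee_pos'])
for u in(322,323,325,327):
  print(u,[(v,*dep(s,[(u,v)])[0].round(3)) for v in range(256,286,3)])
print(proj(s,[[.5116,.1113,z] for z in (.10,.11,.12,.13,.14,.15)]).round(1))
t=cam('top');print(proj(t,[[.5116,.1113,.2]]))
E
```

```text
[0.51157354 0.11122519 0.10850725]
322 [(256, np.float64(0.504), np.float64(0.121), np.float64(0.187)), (259, np.float64(0.501), np.float64(0.125), np.float64(0.183)), (262, np.float64(0.505), np.float64(0.12), np.float64(0.167)), (265, np.float64(0.504), np.float64(0.122), np.float64(0.16)), (268, np.float64(0.504), np.float64(0.121), np.float64(0.15)), (271, np.float64(0.504), np.float64(0.121), np.float64(0.14)), (274, np.float64(0.506), np.float64(0.119), np.float64(0.128)), (277, np.float64(0.503), np.float64(0.122), np.float64(0.123)), (280, np.float64(0.504), np.float64(0.122), np.float64(0.112)), (283, np.float64(0.502), np.float64(0.123), np.float64(0.104))]
323 [(256, np.float64(0.5), np.float64(0.123), np.float64(0.191)), (259, np.float64(0.502), np.float64(0.12), np.float64(0.178)), (262, np.float64(0.502), np.float64(0.12), np.float64(0.169)), (265, np.float64(0.502), np.float64(0.12), np.float64(0.16)), (268, np.float64(0.502), np.float64(0.12), np.float64(0.15)), (271, np.float64(0.503), np.float64(0.119), np.float64(0.139)), (274, np.float64(0.503), np.float64(0.119),
[... 911 characters left out ...]
184)), (259, np.float64(0.497), np.float64(0.114), np.float64(0.177)), (262, np.float64(0.498), np.float64(0.112), np.float64(0.165)), (265, np.float64(0.499), np.float64(0.112), np.float64(0.155)), (268, np.float64(0.497), np.float64(0.113), np.float64(0.148)), (271, np.float64(0.504), np.float64(0.105), np.float64(0.126)), (274, np.float64(0.5), np.float64(0.11), np.float64(0.123)), (277, np.float64(0.497), np.float64(0.113), np.float64(0.119)), (280, np.float64(0.493), np.float64(0.118), np.float64(0.117)), (283, np.float64(0.534), np.float64(0.071), np.float64(0.032))]
[[322.5 278.9]
 [322.5 275.9]
 [322.5 272.8]
 [322.5 269.7]
 [322.5 266.6]
 [322.5 263.4]]
[[271.96330743 263.42720097]]
```

The fingers shut on air above the knob: both the wrist and side range data put the fingertips about 32 mm behind the reported TCP, where the text has them 11 mm ahead. No force was felt. I'll reopen, go lower and use the measured tip offset.

Call:
{"op": "arm_command", "data": {"increments": [[[0,0,0],0],[[0,0,0],0],[[0,0,0],0],[[0,0,0],0],[[0,0,0],0]], "claw": -1}}

```text
time: 5.45
ee_pos: [0.5116, 0.1112, 0.1085]
tcp_rot: [-179.9, 0.0, 57.1]
wrist_force: [0.1, -0.1, 0.7]
opening: 0.072
```

```bash
python3 - <<'E'
from h import *
plan([0.5112,0.1118,0.058],57)
c=cam('wrist');o=get_obs();T=np.eye(4);T[:3,:3]=Ro.from_euler('xyz',o['tcp_rot'],degrees=True).as_matrix();T[:3,3]=o['ee_pos'];Ti=np.linalg.inv(T)
cv2.imwrite('pics/w6.png',c['frame'][:,:,::-1])
for u in(190,200,205):
  print(u,[(v,*(Ti@np.r_[dep(c,[(u,v)])[0],1])[:3].round(3)) for v in range(284,330,6)])
E
```

```text
t 5.45 pos [0.5116 0.1112 0.1085] rpy [-1.7992e+02  2.0000e-02  5.7100e+01] op 0.072 F [ 0.1 -0.1  0.7] | shift [ 0.01 -0.02  2.02] turn 0.02 / -59.98
190 [(284, np.float64(-0.112), np.float64(0.055), np.float64(0.108)), (290, np.float64(-0.112), np.float64(0.06), np.float64(0.106)), (296, np.float64(-0.112), np.float64(0.066), np.float64(0.106)), (302, np.float64(-0.113), np.float64(0.072), np.float64(0.106)), (308, np.float64(-0.048), np.float64(-0.008), np.float64(-0.054)), (314, np.float64(-0.047), np.float64(-0.008), np.float64(-0.058)), (320, np.float64(-0.042), np.float64(-0.012), np.float64(-0.069)), (326, np.float64(-0.041), np.float64(-0.012), np.float64(-0.073))]
200 [(284, np.float64(-0.102), np.float64(0.054), np.float64(0.106)), (290, np.float64(-0.103), np.float64(0.06), np.float64(0.107)), (296, np.float64(-0.103), np.float64(0.066), np.float64(0.106)), (302, np.float64(-0.046), np.float64(-0.008), np.float64(-0.049)), (308, np.float64(-0.042), np.float64(-0.012), np.float64(-0.061)), (314, np.float64(-0.04), np.float64(-0.012), np.float64(-0.066)), (320, np.float64(-0.039), np.float64(-0.012), np.float64(-0.069)), (326, np.float64(-0.037), np.float64(-0.013), np.float64(-0.074))]
205 [(284, np.float64(-0.098), np.float64(0.054), np.float64(0.107)), (290, np.float64(-0.098), np.float64(0.06), np.float64(0.106)), (296, np.float64(-0.099), np.float64(0.066), np.float64(0.107)), (302, np.float64(-0.041), np.float64(-0.012), np.float64(-0.056)), (308, np.float64(-0.039), np.float64(-0.013), np.float64(-0.062)), (314, np.float64(-0.038), np.float64(-0.012), np.float64(-0.065)), (320, np.float64(-0.037), np.float64(-0.012), np.float64(-0.07)), (326, np.float64(-0.036), np.float64(-0.012), np.float64(-0.073))]
```

View pics/w6.png

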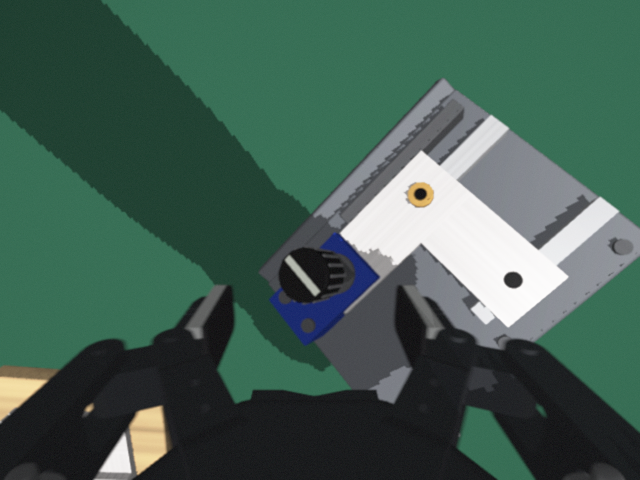

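Call:
{"op": "arm_command", "data": {"increments": [[[0,0,0.8],0],[[0,0,1.6],0],[[0,0,2.1],0],[[0,0,2.1],0]]}}

```text
time: 5.9
ee_pos: [0.5104, 0.111, 0.0543]
tcp_rot: [-179.8, 0.1, 57.1]
wrist_force: [-0.6, 0.0, -1.0]
opening: 0.0853
```

Call:
{"op": "arm_command", "data": {"increments": [[[0,0,0],0],[[0,0,0],0],[[0,0,0],0],[[0,0,0],0],[[0,0,0],0]], "claw": 1, "force": 60}}

```text
time: 6.4
ee_pos: [0.5134, 0.1144, 0.0576]
tcp_rot: [-179.9, -0.5, 57.2]
wrist_force: [3.5, 14.3, 9.2]
opening: 0.0342
```

```bash
python3 - <<'E'
from h import *
o=get_obs();plan(o['ee_pos']+.0145*np.array([-.485,-.121,.866]),57)
print(o['torque'])
c=cam('wrist');crop(c,200,180,240,200,3.3,'pics/w7.png')
E
```

```text
t 6.4 pos [0.5134 0.1144 0.0576] rpy [-179.93   -0.45   57.24] op 0.0342 F [ 3.5 14.3  9.2] | shift [-0.21 -0.2  -0.5 ] turn 0.04 / -59.96
[ 3.61095875 -1.27605249  0.42272636]
```

View pics/w7.png

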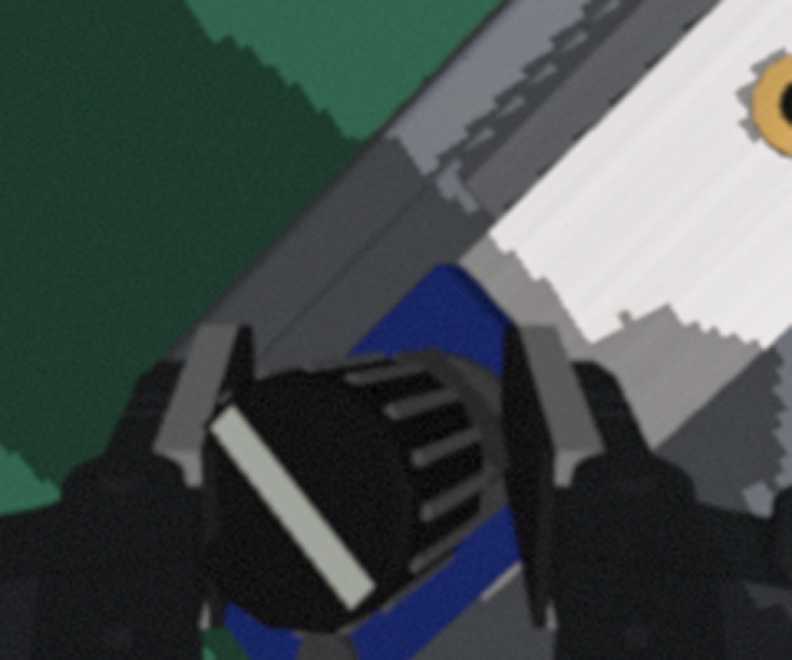

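Call:
{"op": "arm_command", "data": {"increments": [[[-0.07,-0.07,-0.17],0],[[-0.14,-0.14,-0.34],0],[[-0.21,-0.2,-0.52],0],[[-0.21,-0.2,-0.52],0]]}}

```text
time: 6.85
ee_pos: [0.5045, 0.1147, 0.067]
tcp_rot: [-179.5, -0.5, 57.4]
wrist_force: [2.8, 8.8, -27.0]
opening: 0.0306
```

```bash
python3 - <<'E'
from h import *
o=get_obs();plan([.5064,.1127,.070],57)
print(o['torque'])
c=cam('wrist');crop(c,200,180,240,200,3.3,'pics/w8.png')
s=cam('side');crop(s,270,220,110,100,6,'pics/s8.png')
E
```

```text
t 6.85 pos [0.5045 0.1147 0.067 ] rpy [-179.53   -0.46   57.44] op 0.0306 F [  2.8   8.8 -27. ] | shift [-0.03  0.1  -0.12] turn 0.07 / -59.93
[ 3.49377048 -0.75543379  1.37236155]
```

View pics/w8.png

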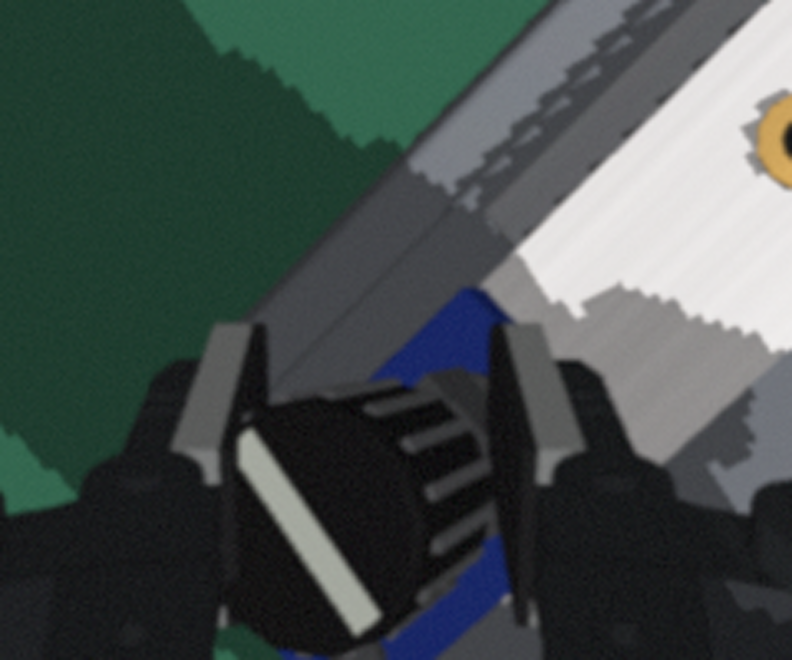

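View pics/s8.png

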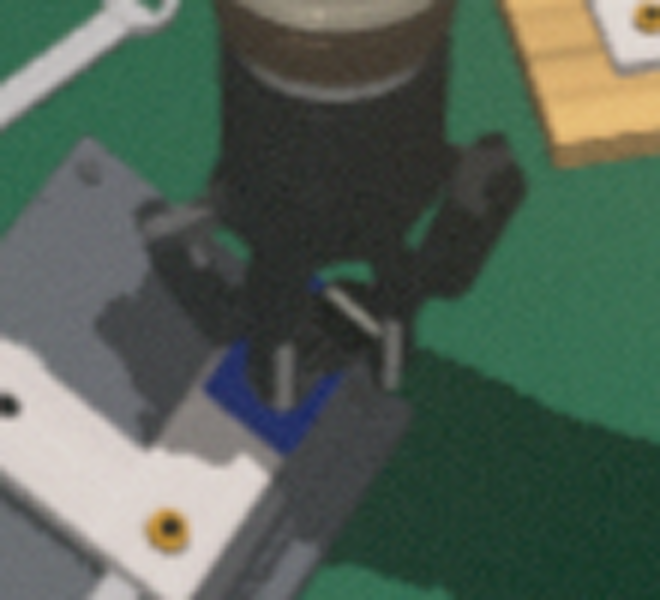

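```bash
python3 - <<'E'
from h import *
c=cam('wrist')
g=lambda x,y:(200+x/3.3-.4,180+y/3.3-.4)
pts=[g(308,530),g(330,480),g(280,560),g(350,560),g(290,470)]
P=dep(c,pts);Y=np.radians(14.36);N=np.array([-.5*np.cos(Y),-.5*np.sin(Y),.866]);nest=np.array([.5603,.1636,.075])
for p in P: print(p.round(4),'N',((p-nest)@N*1000).round(1), 'V',((p-nest)@[-np.sin(Y),np.cos(Y),0]*1000).round(1),'U',((p-nest)@[.866*np.cos(Y),.866*np.sin(Y),.5]*1000).round(1))
print(onz(c,[g(308,530)],.1238+.013*.866))
plan([.5064,.1127,.070],57)
E
```

```text
[0.4975 0.1098 0.1359] N 89.8 V -36.5 U -33.8
[0.4952 0.114  0.133 ] N 87.9 V -31.9 U -36.3
[0.4997 0.1047 0.1345] N 88.2 V -42.0 U -33.8
[0.5029 0.1116 0.136 ] N 87.1 V -36.1 U -28.8
[0.4928 0.1103 0.1309] N 87.8 V -34.9 U -40.1
[[0.4979444  0.10950107 0.135058  ]]
t 7.0 pos [0.5045 0.1146 0.0671] rpy [-179.53   -0.46   57.43] op 0.0304 F [  2.8   9.4 -27.7] | shift [-0.02  0.1  -0.12] turn 0.07 / -59.93
```

Call:
{"op": "arm_command", "data": {"increments": [[[-0.03,-0.03,-0.1],0],[[-0.06,-0.06,-0.2],0],[[-0.06,-0.06,-0.2],0]]}}

```text
time: 7.3
ee_pos: [0.503, 0.1134, 0.0703]
tcp_rot: [-179.6, -0.4, 57.5]
wrist_force: [9.3, -6.9, -19.8]
opening: 0.0304
```

```bash
cat >> h.py <<'E'
Y=np.radians(14.36);JN=np.array([-.5*np.cos(Y),-.5*np.sin(Y),.866]);JU=np.array([.866*np.cos(Y),.866*np.sin(Y),.5]);JV=np.array([-np.sin(Y),np.cos(Y),0]);nest=np.array([.5603,.1636,.075])
def knob(f):
    c=cam('wrist');o=get_obs();print('t',o['time'],o['ee_pos'].round(4),o['tcp_rot'].round(1),'op',o['opening'].round(4),'F',o['wrist_force'].round(1),'Fn',(o['wrist_force']@JN).round(1),'T',o['torque'].round(2))
    crop(c,200,180,240,200,3.3,f)
    # knob top points: depth in window, close to plane
    vv,uu=np.mgrid[180:400:2,200:440:2];p=dep(c,np.c_[uu.ravel(),vv.ravel()])-nest
    q=np.c_[p@JU,p@JV,p@JN]*1000
    k=(abs(q[:,0]+34)<9)&(abs(q[:,1]+38)<9)&(q[:,2]>70)&(q[:,2]<105)
    print('N of top: n',k.sum(),np.percentile(q[k,2],[10,50,90]).round(1))
    # white line
    hsv=cv2.cvtColor(c['frame'],cv2.COLOR_RGB2HSV);m=cv2.inRange(hsv,(0,0,135),(179,70,255))[180:400:1,200:440:1]
    vv,uu=np.mgrid[180:400,200:440];p=dep(c,np.c_[uu.ravel(),vv.ravel()])-nest;q=np.c_[p@JU,p@JV,p@JN]*1000
    k=(m.ravel()>0)&(np.hypot(q[:,0]+34,q[:,1]+38)<15)&(q[:,2]>70)&(q[:,2]<105)
    if k.sum()>10:
        a=q[k,:2];_,_,vt=np.linalg.svd(a-a.mean(0));print('line n',k.sum(),'ctr UV',a.mean(0).round(1),'angle from U',np.degrees(np.arctan2(vt[0,1],vt[0,0])).round(1)%180)
E
python3 -c "
from h import *
knob('pics/w9.png')"
```

```text
Traceback (most recent call last):
  File "h.py", line 33, in knob
    c=cam('wrist');o=get_obs();print('t',o['time'],o['ee_pos'].round(4),o['tcp_rot'].round(1),'op',o['opening'].round(4),'F',o['wrist_force'].round(1),'Fn',(o['wrist_force']@JN).round(1),'T',o['torque'].round(2))
                                                                                                   ^^^^^^^^^^^^^^^^^^
AttributeError: 'float' object has no attribute 'round'
```

```bash
sed -i "s/o\['opening'\].round(4)/round(o['opening'],4)/" h.py
python3 -c "
from h import *
knob('pics/w9.png')"
```

```text
t 7.4 [0.5031 0.1134 0.0703] [-179.6   -0.4   57.4] op 0.0305 F [  9.1  -6.5 -19.6] Fn -20.6 T [ 0.25 -2.32  0.88]
N of top: n 631 [90.9 91.6 92.9]
line n 585 ctr UV [-34.  -37.8] angle from U 175.6
```

View pics/w9.png

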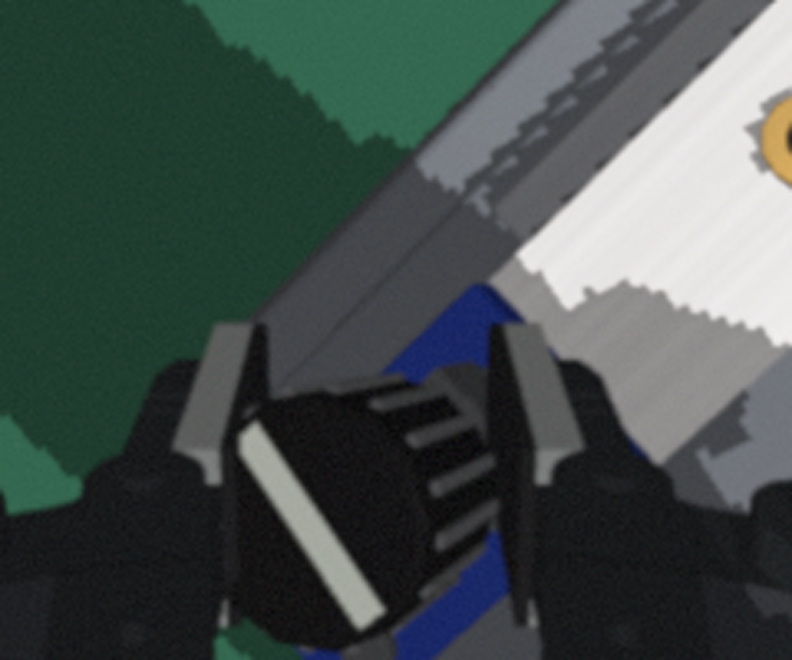

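Call:
{"op": "arm_command", "data": {"increments": [[[-0.01,0.01,0],-1],[[-0.03,0.03,0],-2],[[-0.04,0.04,0],-3],[[-0.05,0.05,0],-4],[[-0.05,0.05,0],-5]]}}

```text
time: 7.9
ee_pos: [0.5031, 0.1107, 0.0698]
tcp_rot: [-179.8, -0.4, 87.7]
wrist_force: [-2.7, -10.8, -2.4]
opening: 0.028
```

```bash
python3 -c "
from h import *
knob('pics/w10.png');plan([.5039,.111,.0703],130)"
```

```text
t 7.95 [0.5029 0.1105 0.0699] [-179.7   -0.4   88. ] op 0.0277 F [-2.8 -4.9 -4.1] Fn -1.6 T [-0.82  0.32  0.09]
N of top: n 660 [88.6 89.5 90.3]
line n 797 ctr UV [-34.6 -38.5] angle from U 30.0
t 7.95 pos [0.5029 0.1105 0.0699] rpy [-179.74   -0.43   88.03] op 0.0277 F [-2.8 -4.9 -4.1] | shift [ 0.02  0.04 -0.01] turn -6.99 / 53.01
```

View pics/w10.png

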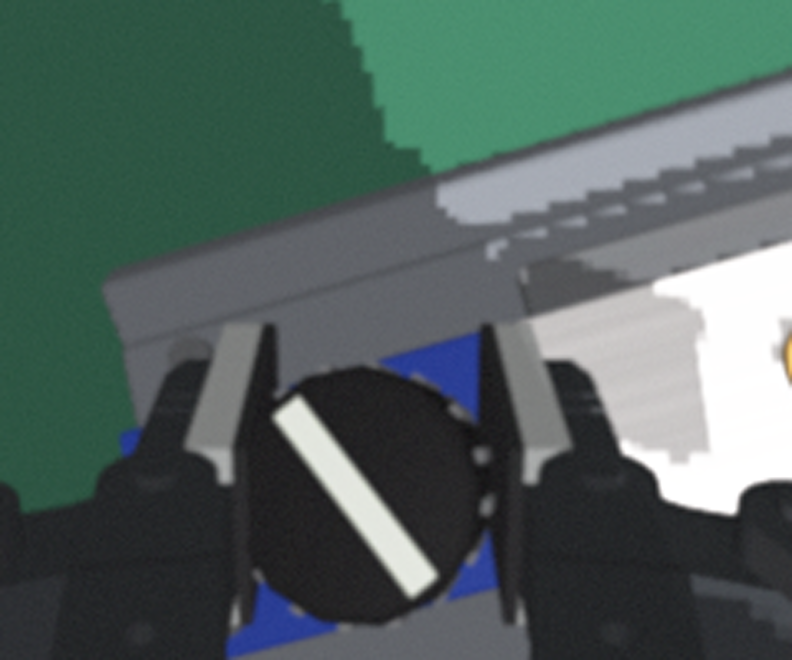

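Call:
{"op": "arm_command", "data": {"increments": [[[0,-0.03,-0.06],0],[[0,-0.03,-0.06],-1.2],[[0,-0.03,-0.06],-2.4],[[0,-0.03,-0.06],-3.6],[[0,-0.03,-0.06],-4.8]]}}

```text
time: 8.45
ee_pos: [0.5025, 0.108, 0.0719]
tcp_rot: [-179.9, -0.2, 116.9]
wrist_force: [-5.1, -12.8, 4.0]
opening: 0.0269
```

```bash
python3 -c "
from h import *
knob('pics/w11.png')"
```

```text
t 8.5 [0.5023 0.108  0.0721] [-179.9   -0.2  117.4] op 0.0268 F [ -3.2 -12.9   1.2] Fn 4.2 T [-3.73 -0.21 -0.77]
N of top: n 640 [88.9 89.7 90.5]
line n 901 ctr UV [-34.3 -36.7] angle from U 49.2
```

View pics/w11.png

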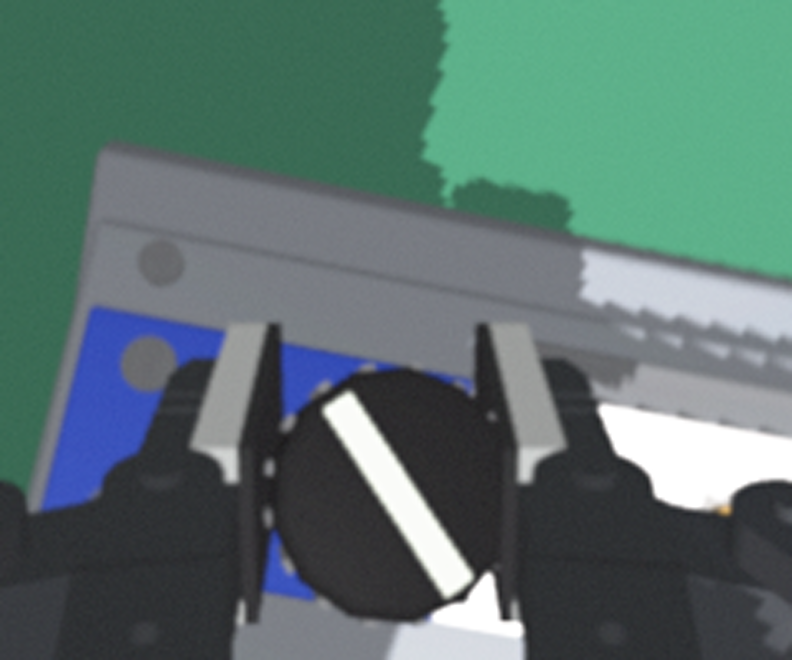

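Call:
{"op": "arm_command", "data": {"increments": [[[0,0,0],-0.8],[[0.02,0.03,0],-1.8],[[0.03,0.05,0],-2.8],[[0.04,0.06,0],-4],[[0.05,0.08,0],-5.2]], "force": 80}}

```text
time: 9.0
ee_pos: [0.5046, 0.1056, 0.0738]
tcp_rot: [-179.6, 0.2, 148.6]
wrist_force: [-1.0, -25.7, 6.7]
opening: 0.0267
```

```bash
python3 -c "
from h import *
knob('pics/w12.png')"
```

```text
t 9.05 [0.5048 0.1055 0.0738] [-179.6    0.2  149.1] op 0.0267 F [ -2.4 -22.6   5. ] Fn 8.3 T [-5.76 -1.6  -1.22]
N of top: n 614 [87.3 88.1 96.1]
line n 1000 ctr UV [-36.1 -37. ] angle from U 49.9
```

View pics/w12.png

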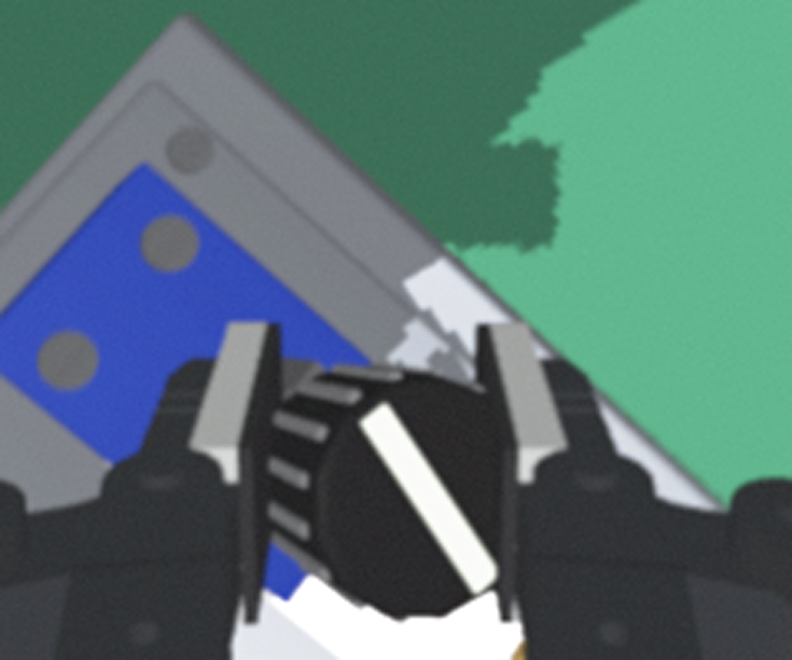

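```bash
cat >> h.py <<'E'
def lineang(c,a,b,n=.090,s=3.3,x0=200,y0=180):
    o,d,_=ray(c,[(x0+a[0]/s-.4,y0+a[1]/s-.4),(x0+b[0]/s-.4,y0+b[1]/s-.4)])
    t=(n-(o-nest)@JN)/(d@JN);p=o+d*t[:,None]-nest;q=np.c_[p@JU,p@JV]*1000;e=q[1]-q[0];print(q.round(1),np.hypot(*e).round(1),'angle',np.degrees(np.arctan2(e[1],e[0])).round(1)%180)
E
python3 -c "
from h import *
c=cam('wrist');lineang(c,(375,410),(485,590));lineang(c,(375,410),(485,590),.088)"
```

```text
[[-37.2 -50.4]
 [-30.4 -27.2]] 24.2 angle 73.5
[[-37.5 -49.7]
 [-30.6 -26.1]] 24.6 angle 73.5
```

Call:
{"op": "arm_command", "data": {"increments": [[[0,0,0],-0.8],[[0,0,0],-1.6],[[0,0,0],-2.4],[[0,0,0],-2.6]]}}

```text
time: 9.5
ee_pos: [0.5072, 0.1033, 0.0751]
tcp_rot: [-179.4, 0.5, 164.1]
wrist_force: [2.8, -9.4, -5.4]
opening: 0.0267
```

```bash
python3 -c "
from h import *
knob('pics/w13.png')"
```

```text
t 9.55 [0.5072 0.1034 0.0752] [-179.4    0.5  164.1] op 0.0269 F [ 3.1 -8.9 -4.8] Fn -4.6 T [-3.5  -3.93 -1.52]
N of top: n 571 [88.1 88.9 99.3]
line n 871 ctr UV [-36.  -40.4] angle from U 45.3
```

View pics/w13.png

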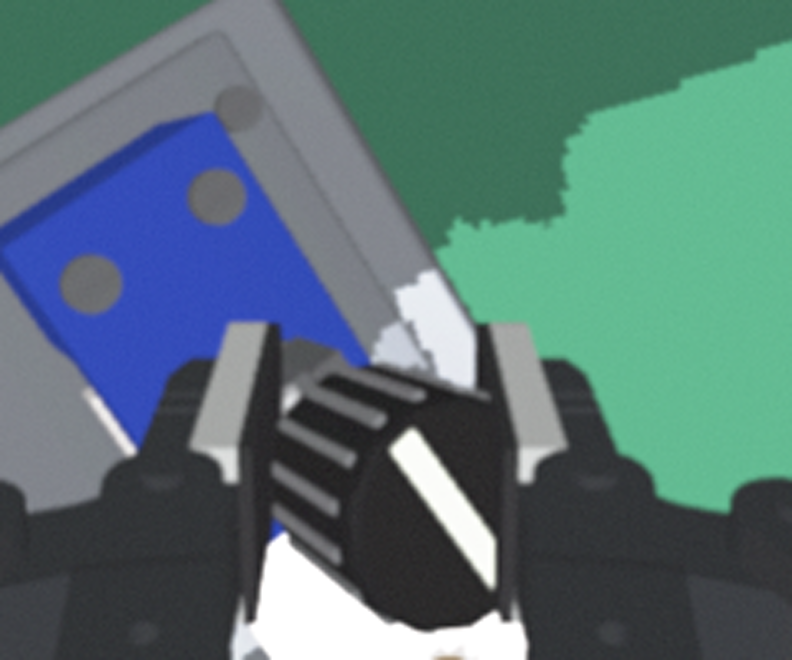

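```bash
python3 -c "
from h import *
c=cam('wrist');lineang(c,(403,438),(490,570));lineang(c,(403,438),(490,570),.088)"
```

```text
[[-33.6 -50.4]
 [-33.8 -30.8]] 19.6 angle 90.6
[[-34.1 -49.4]
 [-34.4 -29.5]] 20.0 angle 90.6
```

Call:
{"op": "arm_command", "data": {"increments": [[[-0.03,0.02,0.07],0],[[-0.05,0.03,0.12],0],[[-0.05,0.03,0.12],0]]}}

```text
time: 9.9
ee_pos: [0.508, 0.103, 0.0745]
tcp_rot: [-179.3, 0.6, 163.8]
wrist_force: [-17.3, -1.0, 13.0]
opening: 0.0271
```

Call:
{"op": "arm_command", "data": {"increments": [[[0,0,0],0],[[0,0,0],0],[[0,0,0],0],[[0,0,0],0],[[0,0,0],0]], "claw": -1}}

```text
time: 10.4
ee_pos: [0.5081, 0.1031, 0.0745]
tcp_rot: [-179.3, 0.6, 163.8]
wrist_force: [-0.4, 0.1, 0.3]
opening: 0.0856
```

Call:
{"op": "arm_command", "data": {"increments": [[[0,0,-1],0.8],[[0,0,-2],2],[[0,0,-3],3.3],[[0,0,-3.5],4.6],[[0,0,-3.5],6]]}}

```text
time: 10.9
ee_pos: [0.5085, 0.1045, 0.1643]
tcp_rot: [180.0, 1.0, 127.5]
wrist_force: [-0.6, 0.5, -0.3]
opening: 0.0854
```

```bash
python3 -c "
from h import *
knob('pics/w14.png');plan([.505,.11,.16],104)"
```

```text
t 10.95 [0.5081 0.1044 0.1632] [-180.     0.9  127. ] op 0.0853 F [ 0.4  0.1 -0.7] Fn -0.8 T [ 0.07  0.03 -0.05]
N of top: n 197 [87.3 88.1 88.9]
line n 250 ctr UV [-33.6 -36.4] angle from U 78.2
t 10.95 pos [0.5081 0.1044 0.1632] rpy [-179.95    0.94  126.97] op 0.0853 F [ 0.4  0.1 -0.7] | shift [0.26 0.03 0.12] turn 3.83 / -56.17
```

View pics/w14.png

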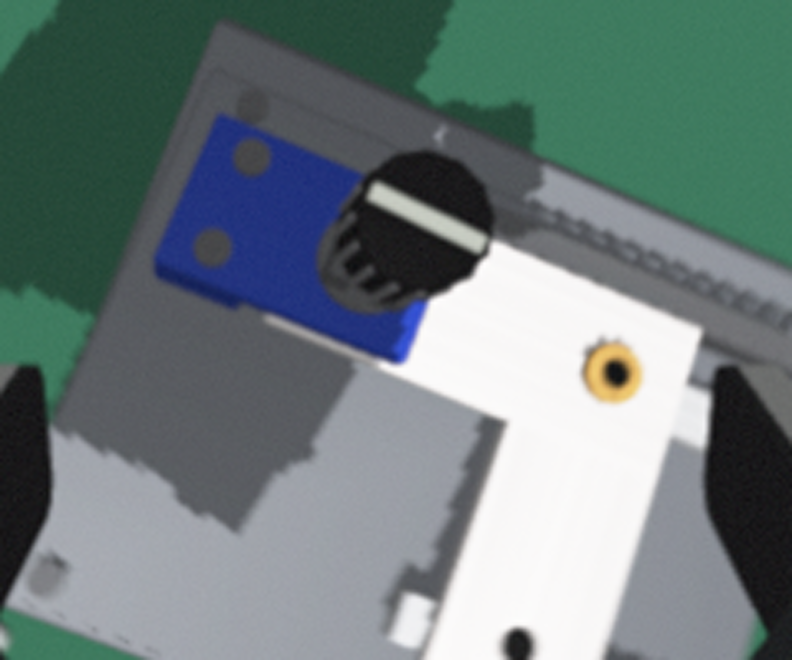

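```bash
python3 -c "
from h import *
plan([.5516,.1965,.11],104.36)"
```

```text
t 10.95 pos [0.5081 0.1044 0.1632] rpy [-179.95    0.94  126.97] op 0.0853 F [ 0.4  0.1 -0.7] | shift [1.93 3.61 2.09] turn 3.77 / -56.23
```

Call:
{"op": "arm_command", "data": {"increments": [[[0.6,1.2,0],1.2],[[1.2,2.4,0],2.4],[[1.93,3.6,0.7],3.77],[[1.93,3.6,1.4],3.77],[[1.93,3.6,2.1],3.77]], "claw": -0.22}}

```text
time: 11.45
ee_pos: [0.5515, 0.1973, 0.1082]
tcp_rot: [179.8, 0.9, 104.6]
wrist_force: [-0.3, 0.3, 0.0]
opening: 0.0519
```

Call:
{"op": "arm_command", "data": {"increments": [[[0,0,0],0]]}}

```text
time: 11.55
ee_pos: [0.5502, 0.1971, 0.1053]
tcp_rot: [-180.0, 0.9, 104.8]
wrist_force: [0.5, -0.1, -0.1]
opening: 0.0518
```

```bash
python3 -c "
from h import *
plan([.5516,.1965,.0375],104.36)
c=cam('wrist');o=get_obs();T=np.eye(4);T[:3,:3]=Ro.from_euler('xyz',o['tcp_rot'],degrees=True).as_matrix();T[:3,3]=o['ee_pos'];Ti=np.linalg.inv(T)
cv2.imwrite('pics/w15.png',c['frame'][:,:,::-1])
vv,uu=np.mgrid[230:360,200:430];p=np.c_[dep(c,np.c_[uu.ravel(),vv.ravel()]),np.ones(uu.size)]@Ti.T
k=(abs(p[:,1]+.011)<.006)&(p[:,2]<-.02)&(abs(p[:,0])<.05)
for s in(-1,1):
  q=p[k&(s*p[:,0]>.01)];i=np.argsort(-q[:,2])[:12];print(q[i,:3].round(3)[::3], s)
"
```

```text
t 11.55 pos [0.5502 0.1971 0.1053] rpy [-179.99    0.92  104.77] op 0.0518 F [ 0.5 -0.1 -0.1] | shift [0.01 0.05 2.71] turn 0.07 / -59.93
[[-0.025 -0.008 -0.031]
 [-0.025 -0.008 -0.032]
 [-0.025 -0.008 -0.032]
 [-0.025 -0.006 -0.033]] -1
[[ 0.027 -0.008 -0.031]
 [ 0.027 -0.006 -0.032]
 [ 0.027 -0.009 -0.032]
 [ 0.027 -0.005 -0.033]] 1
```

View pics/w15.png

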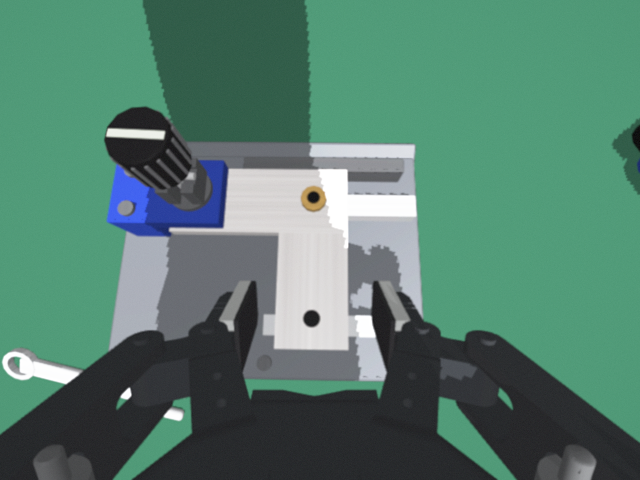

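Call:
{"op": "arm_command", "data": {"increments": [[[0,0.02,0.8],0],[[0,0.05,1.6],0],[[0,0.05,2.2],0],[[0,0.05,2.4],0],[[0,0.05,2.4],0]]}}

```text
time: 12.1
ee_pos: [0.5521, 0.1965, 0.0466]
tcp_rot: [180.0, 0.9, 104.8]
wrist_force: [0.4, 0.9, 0.9]
opening: 0.0524
```

```bash
python3 -c "
from h import *
plan([.5516,.1965,.0405],104.36)
c=cam('wrist');cv2.imwrite('pics/w16.png',c['frame'][:,:,::-1])
s=cam('side');crop(s,220,220,150,140,5,'pics/s16.png')"
```

```text
t 12.1 pos [0.5521 0.1965 0.0466] rpy [179.96   0.91 104.77] op 0.0524 F [0.4 0.9 0.9] | shift [ 0.01 -0.02  0.24] turn 0.07 / -59.93
```

View pics/w16.png

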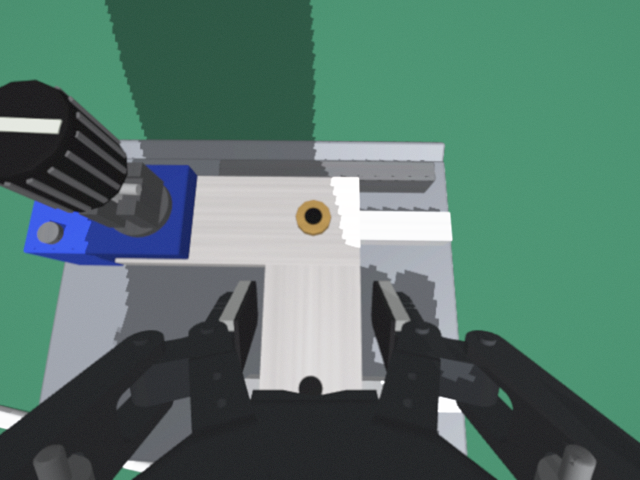

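View pics/s16.png

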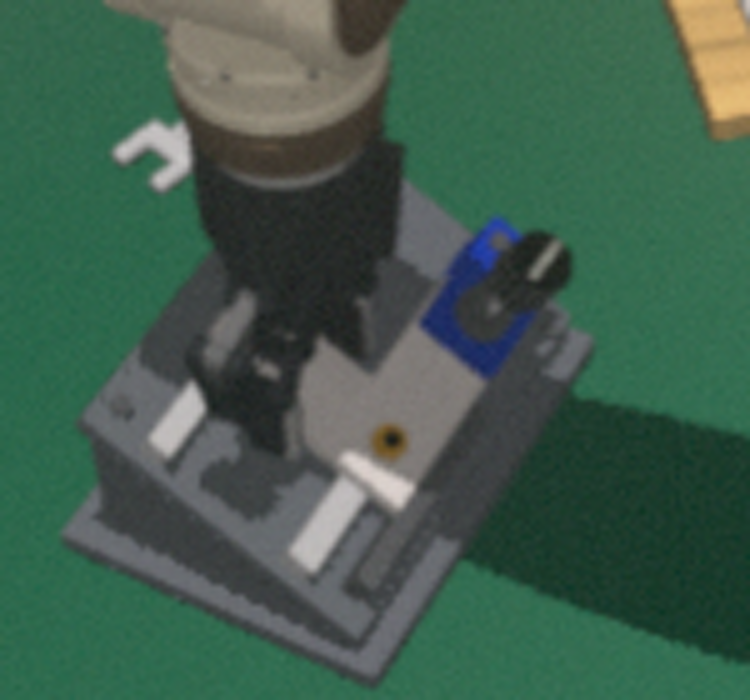

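Call:
{"op": "arm_command", "data": {"increments": [[[0,-0.02,0.12],0],[[0,-0.02,0.24],0],[[0,-0.02,0.27],0],[[0,-0.02,0.27],0]]}}

```text
time: 12.6
ee_pos: [0.5521, 0.1965, 0.0409]
tcp_rot: [179.9, 0.9, 104.8]
wrist_force: [0.2, 0.6, 0.8]
opening: 0.052
```

```bash
python3 -c "
from h import *
plan([.5516,.1965,.0405],104.36)
c=cam('wrist');crop(c,190,180,240,200,3.3,'pics/w17.png')
o=get_obs();T=np.eye(4);T[:3,:3]=Ro.from_euler('xyz',o['tcp_rot'],degrees=True).as_matrix();T[:3,3]=o['ee_pos'];Ti=np.linalg.inv(T)
for u in(232,237,242,247):
  print(u,[(v,*(dep(c,[(u,v)])[0]*1000).round(0)) for v in range(272,310,5)])
"
```

```text
t 12.6 pos [0.5521 0.1965 0.0409] rpy [179.87   0.9  104.76] op 0.052 F [0.2 0.6 0.8] | shift [ 0.01 -0.02  0.01] turn 0.07 / -59.93
232 [(272, np.float64(554.0), np.float64(157.0), np.float64(59.0)), (277, np.float64(556.0), np.float64(157.0), np.float64(60.0)), (282, np.float64(558.0), np.float64(158.0), np.float64(62.0)), (287, np.float64(560.0), np.float64(159.0), np.float64(64.0)), (292, np.float64(554.0), np.float64(162.0), np.float64(80.0)), (297, np.float64(549.0), np.float64(164.0), np.float64(93.0)), (302, np.float64(548.0), np.float64(165.0), np.float64(98.0)), (307, np.float64(548.0), np.float64(166.0), np.float64(101.0))]
237 [(272, np.float64(553.0), np.float64(159.0), np.float64(60.0)), (277, np.float64(555.0), np.float64(160.0), np.float64(62.0)), (282, np.float64(558.0), np.float64(160.0), np.float64(61.0)), (287, np.float64(549.0), np.float64(164.0), np.float64(84.0)), (292, np.float64(549.0), np.float64(165.0), np.float64(88.0)), (297, np.float64(549.0), np.float64(166.0), np.float64(92.0)), (302, np.float64(548.0), np.float64(167.0), np.float64(97.0)), (307, np.fl
[... 371 characters left out ...]
, (297, np.float64(548.0), np.float64(168.0), np.float64(93.0)), (302, np.float64(548.0), np.float64(169.0), np.float64(97.0)), (307, np.float64(548.0), np.float64(169.0), np.float64(100.0))]
247 [(272, np.float64(552.0), np.float64(164.0), np.float64(59.0)), (277, np.float64(555.0), np.float64(164.0), np.float64(60.0)), (282, np.float64(549.0), np.float64(167.0), np.float64(78.0)), (287, np.float64(548.0), np.float64(168.0), np.float64(84.0)), (292, np.float64(547.0), np.float64(169.0), np.float64(89.0)), (297, np.float64(548.0), np.float64(170.0), np.float64(92.0)), (302, np.float64(548.0), np.float64(170.0), np.float64(95.0)), (307, np.float64(550.0), np.float64(171.0), np.float64(95.0))]
```

View pics/w17.png

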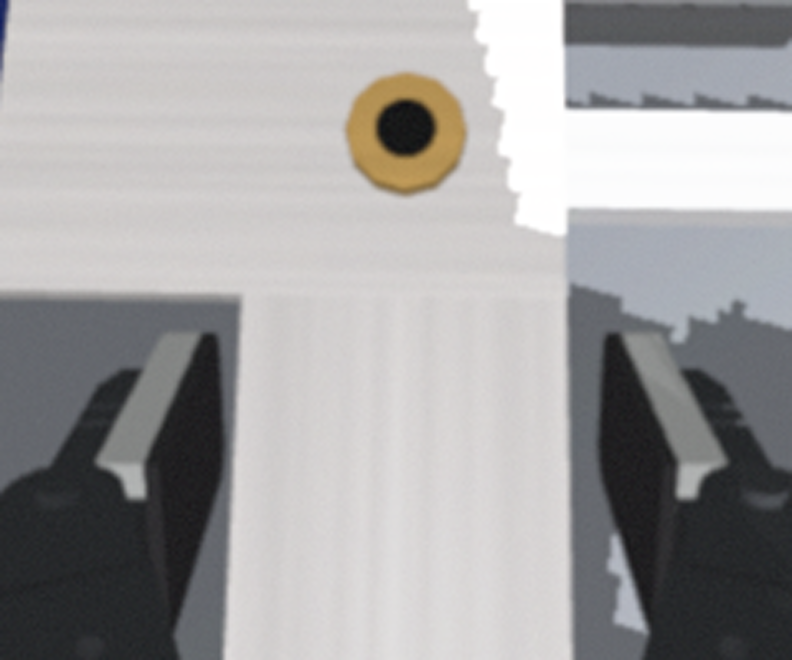

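Call:
{"op": "arm_command", "data": {"increments": [[[0,0,0.08],0],[[0,0,0.15],0],[[0,0,0.15],0]]}}

```text
time: 12.95
ee_pos: [0.5522, 0.1965, 0.0371]
tcp_rot: [179.9, 0.9, 104.8]
wrist_force: [-0.0, -0.7, 0.7]
opening: 0.052
```

Call:
{"op": "arm_command", "data": {"increments": [[[0,0,0],0],[[0,0,0],0],[[0,0,0],0],[[0,0,0],0]], "claw": 1, "force": 60}}

```text
time: 13.35
ee_pos: [0.552, 0.1971, 0.0383]
tcp_rot: [179.8, 0.8, 104.8]
wrist_force: [-4.4, 1.0, 9.5]
opening: 0.041
```

```bash
python3 -c "
from h import *
o=get_obs();print(o['torque'])
plan(o['ee_pos']+.001*JN+.05*JV,o['tcp_rot'][2])
c=cam('wrist');crop(c,190,180,240,200,3.3,'pics/w18.png')
s=cam('side');crop(s,220,220,150,140,5,'pics/s18.png')"
```

```text
[0.45274274 1.04243994 0.1052042 ]
t 13.35 pos [0.552  0.1971 0.0383] rpy [179.83   0.82 104.79] op 0.041 F [-4.4  1.   9.5] | shift [ 2.   -0.   -0.06] turn -0.0 / -60.0
```

View pics/w18.png

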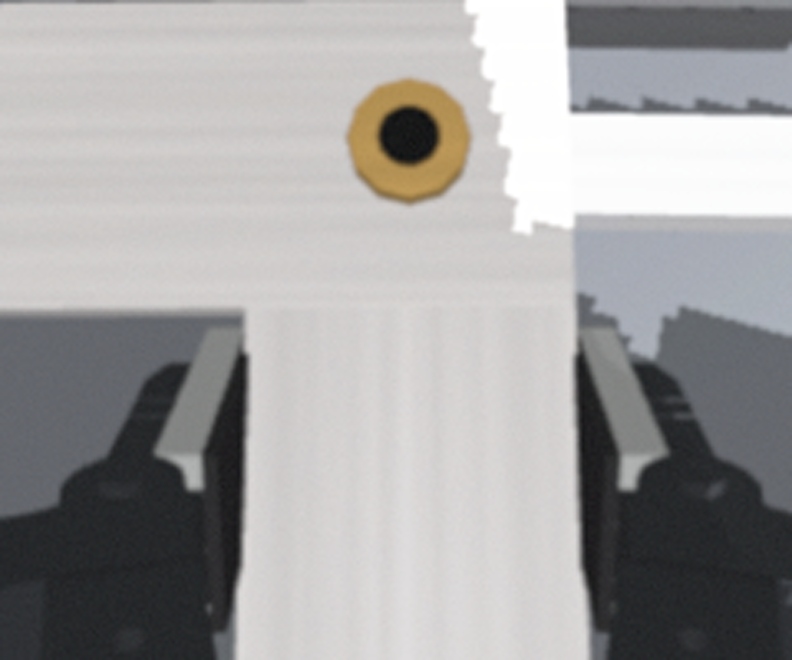

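Call:
{"op": "arm_command", "data": {"increments": [[[0,-0.01,-0.03],0],[[0.2,-0.02,-0.05],0],[[0.5,-0.02,-0.05],0],[[0.8,-0.02,-0.05],0],[[1.1,-0.02,-0.05],0]]}}

```text
time: 13.95
ee_pos: [0.5445, 0.2243, 0.0391]
tcp_rot: [179.8, 0.8, 104.8]
wrist_force: [2.7, -2.0, -0.4]
opening: 0.0405
```

```bash
python3 -c "
from h import *
o=get_obs();print(o['torque'])
plan(o['ee_pos']+.025*JV,o['tcp_rot'][2])
c=cam('wrist');cv2.imwrite('pics/w19.png',c['frame'][:,:,::-1])
s=cam('side');crop(s,220,220,150,140,5,'pics/s19.png')"
```

```text
[-0.17446552 -0.50448303  0.03094552]
t 13.95 pos [0.5445 0.2243 0.0391] rpy [179.8    0.84 104.8 ] op 0.0405 F [ 2.7 -2.  -0.4] | shift [ 1.    0.01 -0.01] turn -0.0 / -60.0
```

View pics/w19.png

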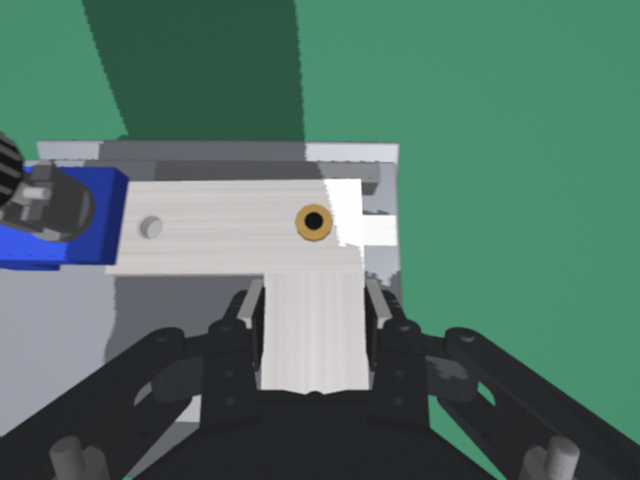

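View pics/s19.png

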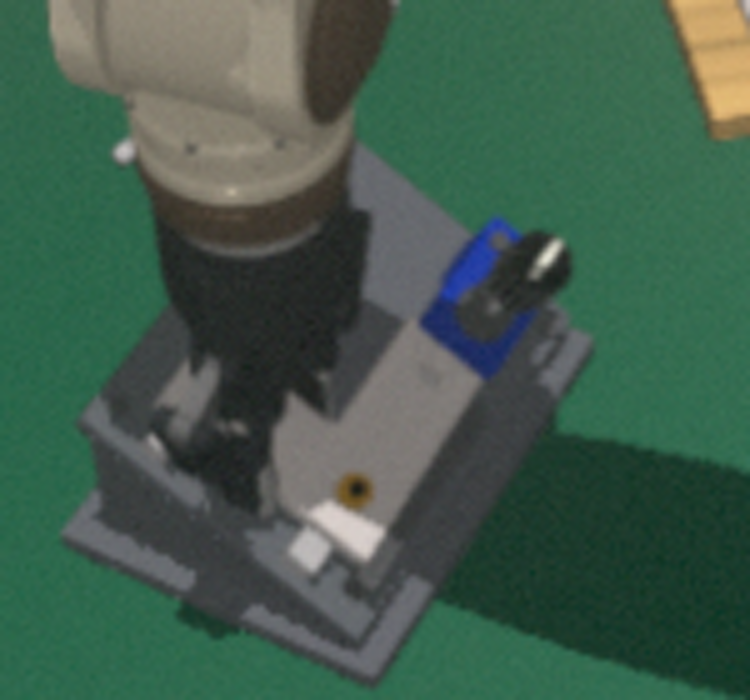

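Slid 28 mm; the plunger hole at (150,227) is out, the plate is almost clear. Another 28 mm, then lift along N.

Call:
{"op": "arm_command", "data": {"increments": [[[0.3,0,-0.03],0],[[0.6,0,-0.03],0],[[0.9,0,-0.03],0],[[1.2,0,-0.03],0],[[1.2,0,-0.1],0]]}}

```text
time: 14.55
ee_pos: [0.536, 0.2548, 0.0409]
tcp_rot: [179.9, 0.8, 104.9]
wrist_force: [-0.2, 0.1, -2.0]
opening: 0.0406
```

Call:
{"op": "arm_command", "data": {"increments": [[[0.1,-0.3,-0.6],0],[[0.2,-0.6,-1.5],0],[[0.2,-0.6,-2.5],0],[[0.2,-0.6,-4],0],[[0,-0.6,-4.5],0]]}}

```text
time: 15.05
ee_pos: [0.5213, 0.253, 0.1584]
tcp_rot: [179.5, 0.7, 104.9]
wrist_force: [1.2, -0.4, -1.4]
opening: 0.0404
```

```bash
python3 -c "
from h import *
o=get_obs();print(o['torque'])
plan([.45,.05,.16],56)
c=cam('wrist');cv2.imwrite('pics/w20.png',c['frame'][:,:,::-1])
s=cam('side');crop(s,180,170,190,170,4,'pics/s20.png')"
```

```text
[ 0.05871406 -0.00493447 -0.0243802 ]
t 15.05 pos [0.5213 0.253  0.1584] rpy [179.55   0.71 104.94] op 0.0404 F [ 1.2 -0.4 -1.4] | shift [-7.11 -4.85 -0.01] turn 8.16 / -51.84
```

View pics/w20.png

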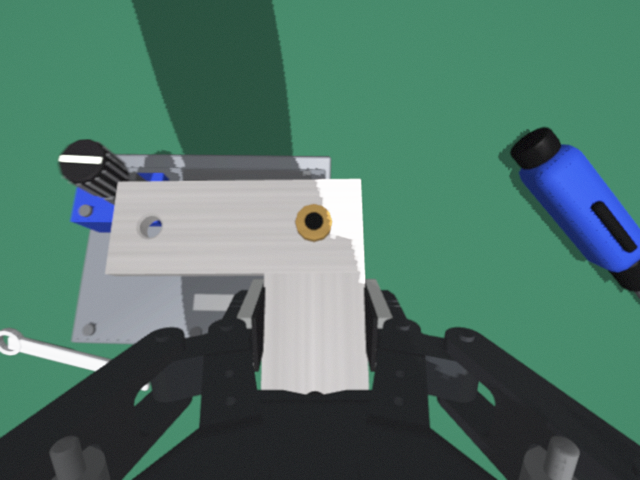

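View pics/s20.png

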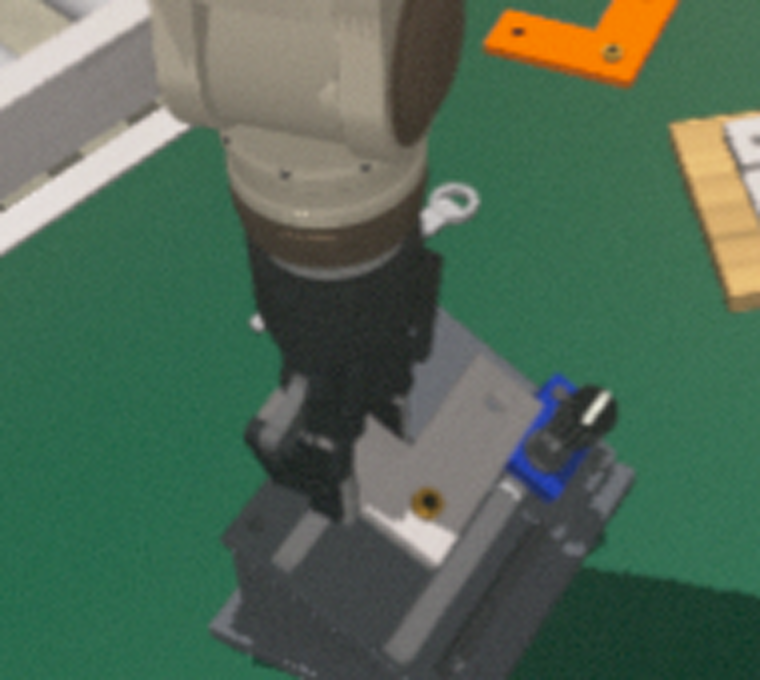

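```bash
python3 -c "
from h import *
plan([.40,-.02,.10],90)"
```

```text
t 15.15 pos [0.5217 0.2523 0.1563] rpy [179.61   0.74 104.89] op 0.0414 F [-0.4 -0.6 -1.9] | shift [-9.25 -7.52  2.32] turn 2.48 / -57.52
```

Call:
{"op": "arm_command", "data": {"increments": [[[-1,-1.6,-0.4],0.4],[[-2.5,-3,-0.4],0.8],[[-4,-4.5,-0.4],1.3],[[-5.5,-6,-0.4],1.8],[[-7,-7.5,-0.4],2.48]]}}

```text
time: 15.65
ee_pos: [0.3886, 0.0427, 0.1655]
tcp_rot: [179.5, 0.6, 89.9]
wrist_force: [1.4, 0.0, -1.0]
opening: 0.0405
```

```bash
python3 -c "
from h import *
plan([.40,-.02,.03],90)"
```

```text
t 15.65 pos [0.3886 0.0427 0.1655] rpy [179.54   0.63  89.91] op 0.0405 F [ 1.4  0.  -1. ] | shift [-2.45  0.42  5.45] turn -0.02 / 59.98
```

Call:
{"op": "arm_command", "data": {"increments": [[[-1.2,0.2,1],0],[[-2.4,0.4,2.5],0],[[-2.4,0.4,4],0],[[-2.4,0.4,5.3],0],[[-2.4,0.4,5.3],0]]}}

```text
time: 16.15
ee_pos: [0.3956, -0.019, 0.0285]
tcp_rot: [-180.0, 0.6, 89.8]
wrist_force: [-0.6, 0.6, -1.6]
opening: 0.0408
```

```bash
python3 -c "
from h import *
plan([.40,-.02,-.005],90)
c=cam('side');cv2.imwrite('pics/s21.png',c['frame'][:,:,::-1])"
```

```text
t 16.15 pos [ 0.3956 -0.019   0.0285] rpy [-179.96    0.61   89.85] op 0.0408 F [-0.6  0.6 -1.6] | shift [-0.03  0.18  1.34] turn -0.03 / 59.97
```

View pics/s21.png

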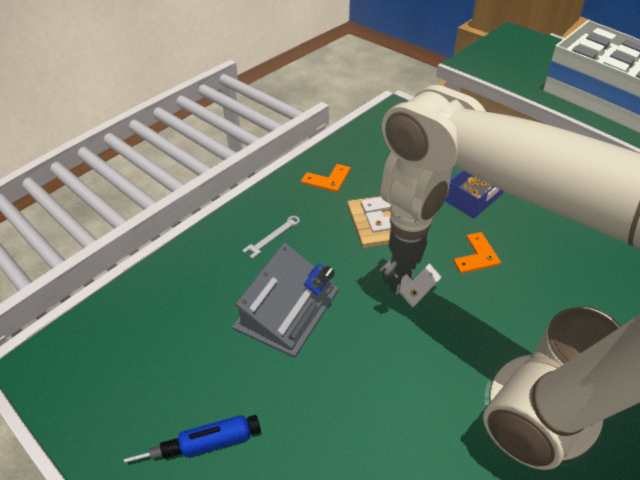

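Call:
{"op": "arm_command", "data": {"increments": [[[0,0,0.6],0],[[0,0,1.1],0],[[0,0,1.3],0],[[0,0,1.45],0]], "force": 25}}

```text
time: 16.6
ee_pos: [0.3976, -0.0191, -0.0045]
tcp_rot: [179.8, 0.6, 89.9]
wrist_force: [-0.7, 0.2, -1.2]
opening: 0.0403
```

Call:
{"op": "arm_command", "data": {"increments": [[[0,0.04,0.12],0],[[0,0.08,0.24],0],[[0,0.1,0.33],0]]}}

```text
time: 16.9
ee_pos: [0.4012, -0.0192, -0.0117]
tcp_rot: [179.7, 0.6, 89.9]
wrist_force: [0.4, 0.2, 10.7]
opening: 0.0404
```

```bash
python3 -c "
from h import *
plan([.40,-.02,-.033],90)
c=cam('wrist');cv2.imwrite('pics/w22.png',c['frame'][:,:,::-1])"
```

```text
t 16.9 pos [ 0.4012 -0.0192 -0.0117] rpy [179.68   0.62  89.9 ] op 0.0404 F [ 0.4  0.2 10.7] | shift [-0.02 -0.05  0.85] turn -0.02 / 59.98
```

View pics/w22.png

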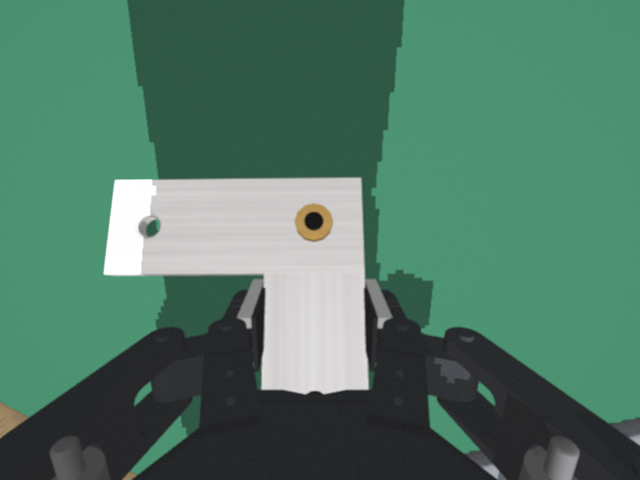

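Call:
{"op": "arm_command", "data": {"increments": [[[0,0.05,0.1],0],[[0,0.09,0.2],0],[[0,0.13,0.3],0],[[0,0.16,0.4],0],[[0,0.16,0.4],0]], "force": 20}}

```text
time: 17.45
ee_pos: [0.4072, -0.0195, -0.0203]
tcp_rot: [179.5, 0.6, 89.9]
wrist_force: [2.7, -0.8, 7.8]
opening: 0.0407
```

```bash
python3 -c "
from h import *
plan([.40,-.02,-.033],90)
c=cam('wrist');cv2.imwrite('pics/w23.png',c['frame'][:,:,::-1])"
```

```text
t 17.45 pos [ 0.4072 -0.0195 -0.0203] rpy [179.47   0.64  89.9 ] op 0.0407 F [ 2.7 -0.8  7.8] | shift [-0.02 -0.29  0.5 ] turn -0.02 / 59.98
```

View pics/w23.png

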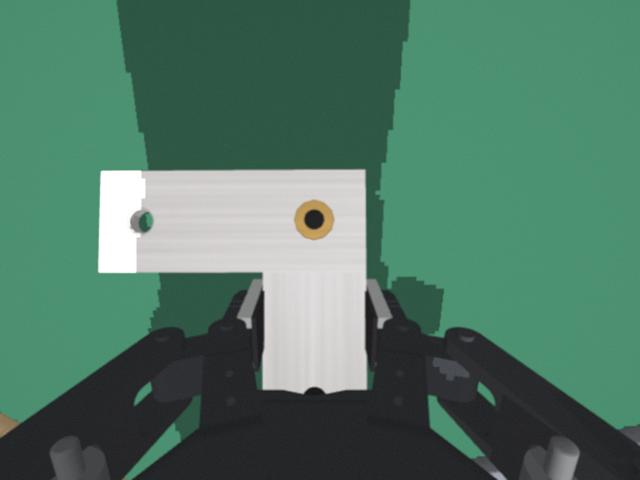

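Call:
{"op": "arm_command", "data": {"increments": [[[0,0.03,0.1],0],[[0,0.06,0.2],0],[[0,0.08,0.3],0],[[0,0.09,0.36],0],[[0,0.09,0.36],0]]}}

```text
time: 18.0
ee_pos: [0.4109, -0.0196, -0.0275]
tcp_rot: [179.3, 0.6, 89.9]
wrist_force: [-1.0, 0.7, 11.7]
opening: 0.041
```

```bash
python3 -c "
from h import *
plan([.40,-.02,-.033],90)
c=cam('wrist');cv2.imwrite('pics/w24.png',c['frame'][:,:,::-1])
o=get_obs()
print((dep(c,[(314,260),(330,200),(200,200),(315,300),(315,340),(315,380),(250,295),(380,295),(250,285)])*1000).round(1))"
```

```text
t 18.0 pos [ 0.4109 -0.0196 -0.0275] rpy [179.31   0.65  89.91] op 0.041 F [-1.   0.7 11.7] | shift [-0.01 -0.44  0.22] turn -0.02 / 59.98
[[386.5 -18.6  15.8]
 [362.7 -12.3  12.4]
 [362.7 -63.5  12.3]
 [401.2 -18.1  21.8]
 [417.9 -18.2  24.4]
 [435.1 -18.2  27.2]
 [398.7 -43.8  22.7]
 [399.2   7.6  21.4]
 [404.4 -48.3   1.3]]
```

View pics/w24.png

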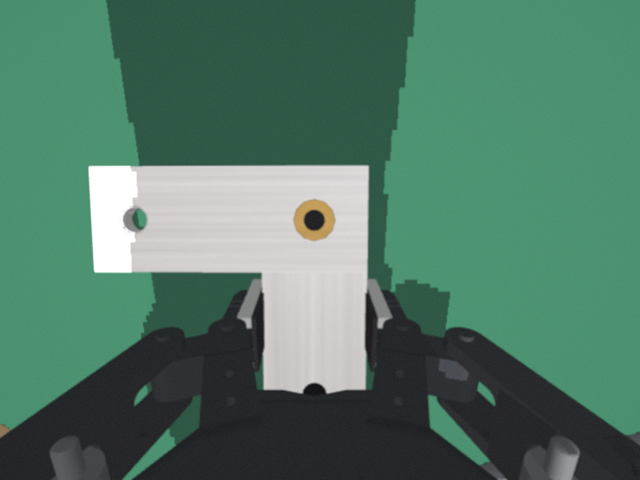

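Call:
{"op": "arm_command", "data": {"increments": [[[0,0.02,0.1],0],[[0,0.03,0.2],0],[[0,0.04,0.3],0],[[0,0.04,0.3],0]]}}

```text
time: 18.45
ee_pos: [0.4114, -0.0195, -0.0281]
tcp_rot: [179.3, 0.6, 89.9]
wrist_force: [-43.4, -0.9, 84.0]
opening: 0.0407
```

```bash
python3 -c "
from h import *
plan([.40,-.02,-.033],90)
c=cam('wrist');cv2.imwrite('pics/w25.png',c['frame'][:,:,::-1])
o=get_obs()
print((dep(c,[(314,260),(330,200),(200,200),(315,300),(315,340),(315,380)])*1000).round(1))
for u in (245,250,255): print(u,[(v,*(dep(c,[(u,v)])[0]*1000).round(0)) for v in range(276,306,4)])
"
```

```text
t 18.45 pos [ 0.4114 -0.0195 -0.0281] rpy [179.31   0.62  89.95] op 0.0407 F [-43.4  -0.9  84. ] | shift [-0.02 -0.46  0.19] turn -0.01 / 59.99
[[386.5 -18.5  16.3]
 [363.2 -12.2  11.6]
 [362.9 -63.   12.8]
 [402.  -18.1  20.5]
 [417.8 -18.1  24.6]
 [435.6 -18.1  26.5]]
245 [(276, np.float64(400.0), np.float64(-50.0), np.float64(2.0)), (280, np.float64(402.0), np.float64(-50.0), np.float64(1.0)), (284, np.float64(404.0), np.float64(-50.0), np.float64(2.0)), (288, np.float64(406.0), np.float64(-50.0), np.float64(1.0)), (292, np.float64(403.0), np.float64(-48.0), np.float64(11.0)), (296, np.float64(403.0), np.float64(-48.0), np.float64(15.0)), (300, np.float64(400.0), np.float64(-45.0), np.float64(25.0)), (304, np.float64(399.0), np.float64(-44.0), np.float64(30.0))]
250 [(276, np.float64(400.0), np.float64(-48.0), np.float64(1.0)), (280, np.float64(401.0), np.float64(-48.0), np.float64(3.0)), (284, np.float64(404.0), np.float64(-48.0), np.float64(1.0)), (288, np.float64(399.0), np.float64(-45.0), np.float64(16.0)), (292, np.float64(399.0), np.float64(-44.0), np.float64(20.0)), (296, np.float64(399.0), np.float64(-44.0), np.float64(22.0)), (300, np.float64(400.0), np.float64(-43.0), np.float64(25.0)), (304, np.float64(399.0), np.float64(-42.0), np.float64(29.0))]
255 [(276, np.float64(400.0), np.float64(-45.0), np.float64(2.0)), (280, np.float64(400.0), np.float64(-45.0), np.float64(7.0)), (284, np.float64(400.0), np.float64(-44.0), np.float64(11.0)), (288, np.float64(399.0), np.float64(-43.0), np.float64(15.0)), (292, np.float64(399.0), np.float64(-42.0), np.float64(19.0)), (296, np.float64(399.0), np.float64(-41.0), np.float64(23.0)), (300, np.float64(399.0), np.float64(-41.0), np.float64(27.0)), (304, np.float64(399.0), np.float64(-40.0), np.float64(30.0))]
```

Call:
{"op": "arm_command", "data": {"increments": [[[0,0,-0.04],0],[[0,0,-0.04],0]]}}

```text
time: 18.7
ee_pos: [0.4126, -0.0195, -0.0253]
tcp_rot: [179.1, 0.6, 90.0]
wrist_force: [0.5, -0.4, -1.3]
opening: 0.0409
```

Call:
{"op": "arm_command", "data": {"increments": [[[0,0,0],0],[[0,0,0],0],[[0,0,0],0]], "claw": -0.1}}

```text
time: 19.0
ee_pos: [0.4124, -0.0196, -0.0258]
tcp_rot: [179.2, 0.6, 89.9]
wrist_force: [-0.2, -0.0, -0.1]
opening: 0.0468
```

```bash
python3 -c "
from h import *
plan([.40,-.02,-.033],90)
c=cam('wrist');cv2.imwrite('pics/w26.png',c['frame'][:,:,::-1])
o=get_obs()
print((dep(c,[(314,260),(330,200),(200,200),(315,300),(315,340),(315,380)])*1000).round(1))
"
```

```text
t 19.0 pos [ 0.4124 -0.0196 -0.0258] rpy [179.16   0.63  89.95] op 0.0468 F [-0.2 -0.  -0.1] | shift [-0.01 -0.5   0.28] turn -0.01 / 59.99
[[390.7 -18.6  10.3]
 [364.7 -12.2  11. ]
 [364.8 -64.8  10.3]
 [409.9 -18.3   9.6]
 [430.2 -18.3  10. ]
 [452.6 -18.3  10. ]]
```

View pics/w26.png

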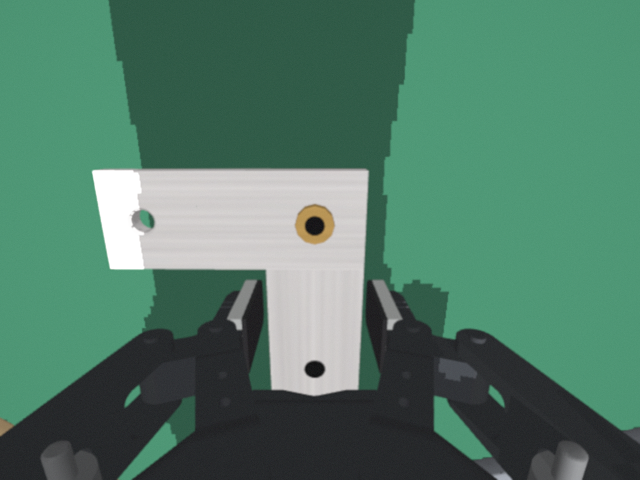

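```bash
python3 -c "
from h import *
c=cam('wrist');o=get_obs();T=np.eye(4);T[:3,:3]=Ro.from_euler('xyz',o['tcp_rot'],degrees=True).as_matrix();T[:3,3]=o['ee_pos'];Ti=np.linalg.inv(T)
px=[(94,170),(368,170),(363,268),(266,269),(109.5,269)]
P=onz(c,px,.008);N=onz(c,[(314.8,224.8)],.0135)[0];H=onz(c,[(314.5,369)],.008)[0]
for n,p in zip(['-55,-55','-55,55','-13,55','-13,13','-13,-55'],P): print(n,p.round(4),(Ti@np.r_[p,1])[:2].round(4))
print('nut',N.round(4),(Ti@np.r_[N,1])[:2].round(4),'hole',H.round(4),(Ti@np.r_[H,1])[:2].round(4))
d=P[1]-P[0];print(np.hypot(*d[:2]),'yaw',np.degrees(np.arctan2(-d[0],d[1])),'yaw by nut-hole',np.degrees(np.arctan2(*(H-N)[1::-1])))
"
```

```text
-55,-55 [ 0.3527 -0.1079  0.008 ] [-0.0887 -0.0591]
-55,55 [0.3531 0.003  0.008 ] [ 0.0221 -0.0588]
-13,55 [0.3952 0.0026 0.008 ] [ 0.0218 -0.0167]
-13,13 [ 0.3957 -0.0396  0.008 ] [-0.0205 -0.0161]
-13,-55 [ 0.396  -0.1093  0.008 ] [-0.0901 -0.0158]
nut [ 0.3742 -0.0182  0.0135] [ 0.0009 -0.0376] hole [ 0.4478 -0.0186  0.008 ] [0.0007 0.0359]
0.11081453465052128 yaw -0.20015025747061807 yaw by nut-hole -0.2604017490905279
```

Call:
{"op": "arm_command", "data": {"increments": [[[0.03,-0.1,-0.04],0],[[0.03,-0.17,-0.05],0],[[0.03,-0.17,-0.05],0]]}}

```text
time: 19.4
ee_pos: [0.4078, -0.0188, -0.0246]
tcp_rot: [179.2, 0.6, 90.0]
wrist_force: [-0.5, -0.3, 0.0]
opening: 0.047
```

Call:
{"op": "arm_command", "data": {"increments": [[[0,0,0],0],[[0,0,0],0],[[0,0,0],0],[[0,0,0],0]], "claw": 1, "force": 60}}

```text
time: 19.8
ee_pos: [0.408, -0.0187, -0.024]
tcp_rot: [179.1, 0.6, 90.0]
wrist_force: [-2.3, -0.0, 5.9]
opening: 0.0392
```

```bash
cat >> h.py <<'E'
def rel():
    o=get_obs();T=np.eye(4);T[:3,:3]=Ro.from_euler('xyz',o['tcp_rot'],degrees=True).as_matrix();T[:3,3]=o['ee_pos'];return T
E
python3 -c "
from h import *
plan([.40,-.02,.08],90)
c=cam('wrist');cv2.imwrite('pics/w27.png',c['frame'][:,:,::-1])
"
```

```text
t 19.8 pos [ 0.408  -0.0187 -0.024 ] rpy [179.14   0.62  89.96] op 0.0392 F [-2.3 -0.   5.9] | shift [-0.1  -0.26 -4.16] turn -0.01 / 59.99
```

View pics/w27.png

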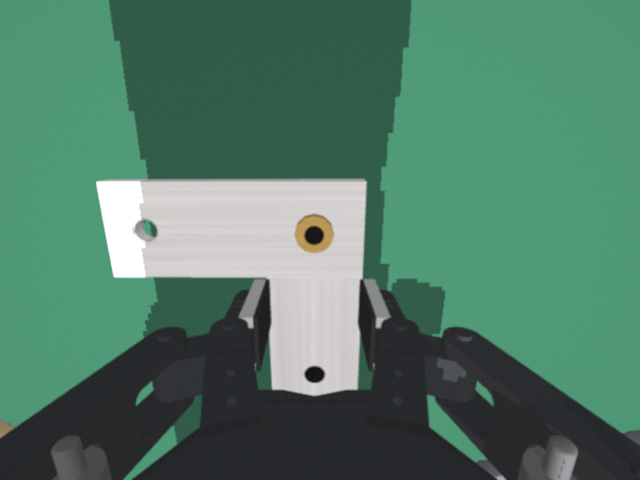

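Call:
{"op": "arm_command", "data": {"increments": [[[0,0,-1],0],[[0,0,-2.5],0.5],[[0,0,-4],1.5],[[-0.5,0,-6],2.8],[[-1,0,-8],4]]}}

```text
time: 20.35
ee_pos: [0.4045, -0.0409, 0.1747]
tcp_rot: [179.0, 0.2, 65.7]
wrist_force: [1.3, -0.0, -1.4]
opening: 0.0393
```

```bash
python3 -c "
from h import *
plan([.43,-.08,.17],55.7)
c=cam('wrist');cv2.imwrite('pics/w28.png',c['frame'][:,:,::-1])
"
```

```text
t 20.35 pos [ 0.4045 -0.0409  0.1747] rpy [178.99   0.22  65.69] op 0.0393 F [ 1.3 -0.  -1.4] | shift [-1.01  1.57  0.22] turn 1.67 / -58.33
```

View pics/w28.png

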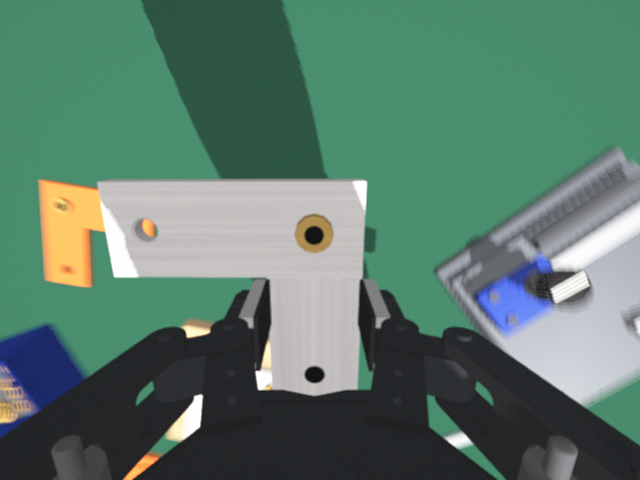

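```bash
python3 -c "
from h import *
plan([.58,-.325,.20],0)
"
```

```text
t 20.4 pos [ 0.4068 -0.0424  0.1827] rpy [1.7844e+02 7.0000e-02 6.5220e+01] op 0.0393 F [-3.7  0.2  5. ] | shift [-7.36 11.04 -0.38] turn 10.87 / -49.13
```

Call:
{"op": "arm_command", "data": {"increments": [[[-1,1.2,-0.4],1.2],[[-2.3,2.7,-0.4],2.4],[[-3.6,4.2,-0.4],3.6],[[-4.7,5.7,-0.4],4.8],[[-5.7,7.2,-0.4],6]]}}

```text
time: 20.9
ee_pos: [0.5106, -0.2492, 0.1974]
tcp_rot: [178.7, -0.9, 28.9]
wrist_force: [0.7, 0.6, -1.4]
opening: 0.0394
```

```bash
python3 -c "
from h import *
plan([.58,-.325,.20],0)
"
```

```text
t 20.9 pos [ 0.5106 -0.2492  0.1974] rpy [178.71  -0.87  28.89] op 0.0394 F [ 0.7  0.6 -1.4] | shift [0.97 4.   0.  ] turn 4.82 / -55.18
```

Call:
{"op": "arm_command", "data": {"increments": [[[0.2,1,0],1.2],[[0.5,2.2,0],2.4],[[0.8,3.4,0],3.6],[[0.97,4,0],4.8],[[0.97,4,0],4.8]]}}

```text
time: 21.4
ee_pos: [0.5808, -0.3263, 0.1981]
tcp_rot: [179.3, -1.3, -0.1]
wrist_force: [-0.2, 0.8, -2.8]
opening: 0.0394
```

Call:
{"op": "arm_command", "data": {"increments": [[[0,0,0],0],[[0,0,0],0],[[0,0,0],0]]}}

```text
time: 21.7
ee_pos: [0.5805, -0.3257, 0.1984]
tcp_rot: [179.3, -1.3, 0.0]
wrist_force: [-0.1, 0.0, -1.5]
opening: 0.0393
```

```bash
python3 -c "
from h import *
import pickle
plan([.58,-.325,.20],0)
c=cam('wrist');cv2.imwrite('pics/w29.png',c['frame'][:,:,::-1]);pickle.dump(c,open('w29.pkl','wb'))
"
```

```text
t 21.7 pos [ 0.5805 -0.3257  0.1984] rpy [179.33  -1.29   0.  ] op 0.0393 F [-0.1  0.  -1.5] | shift [-0.02 -0.03 -0.06] turn 0.0 / -60.0
```

View pics/w29.png

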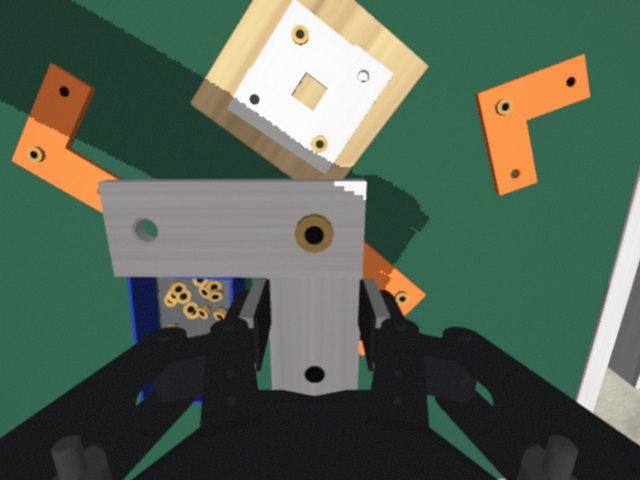

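```bash
python3 -c "
from h import *
import pickle
c=pickle.load(open('w29.pkl','rb'))
crop(c,190,0,250,180,3.2,'pics/w29c.png')
f=c['frame'];hsv=cv2.cvtColor(f,cv2.COLOR_RGB2HSV);m=cv2.inRange(hsv,(10,120,50),(30,255,255))
def cc(x,y,r,z):
    k=np.zeros_like(m);cv2.circle(k,(x,y),r,255,-1);q=cv2.convexHull(cv2.findNonZero(m&k));M=cv2.moments(q);p=(M['m10']/M['m00'],M['m01']/M['m00']);e=cv2.minEnclosingCircle(q)
    P=onz(c,[p],z)[0];print(np.round(p,1),np.round(e[0],1),round(e[1],1),P.round(4));return P
a=cc(320,144,10,.0395);b=cc(300,35,10,.0315)
print('center',((a+b)/2).round(4),'dist',np.hypot(*(a-b)[:2]).round(4),'plate yaw',np.degrees(np.arctan2(*(a-b)[1::-1]))+45)
T=rel();Ti=np.linalg.inv(T)
# held nut in tool: plane tool z where? nut top
R=c['hand_eye']
for z in(.020,.024,.028):
    _,_,d=ray(c,[(314,234.3),(314.5,374),(366,181),(99,182),(361,278)]);dd=d@R[:3,:3].T;s=(-z-R[2,3])/dd[:,2];print(-z,(R[:3,3]+dd*s[:,None]).round(4)[:,:2].tolist())
"
```

```text
[319.1 143.5] [319.  143.5] 7.8 [ 0.5883 -0.2615  0.0395]
[299.6  34.6] [299.5  34.5] 8.9 [ 0.571  -0.1675  0.0315]
center [ 0.5796 -0.2145  0.0355] dist 0.0956 plate yaw -34.56836327810019
-0.02 [[-0.0007, -0.0279], [-0.0006, 0.0494], [0.0225, -0.0526], [-0.0974, -0.0525], [0.022, -0.0058]]
-0.024 [[-0.0007, -0.029], [-0.0006, 0.0462], [0.0219, -0.0531], [-0.0949, -0.053], [0.0214, -0.0076]]
-0.028 [[-0.0007, -0.0302], [-0.0006, 0.043], [0.0213, -0.0536], [-0.0923, -0.0535], [0.0208, -0.0093]]
```

View pics/w29c.png

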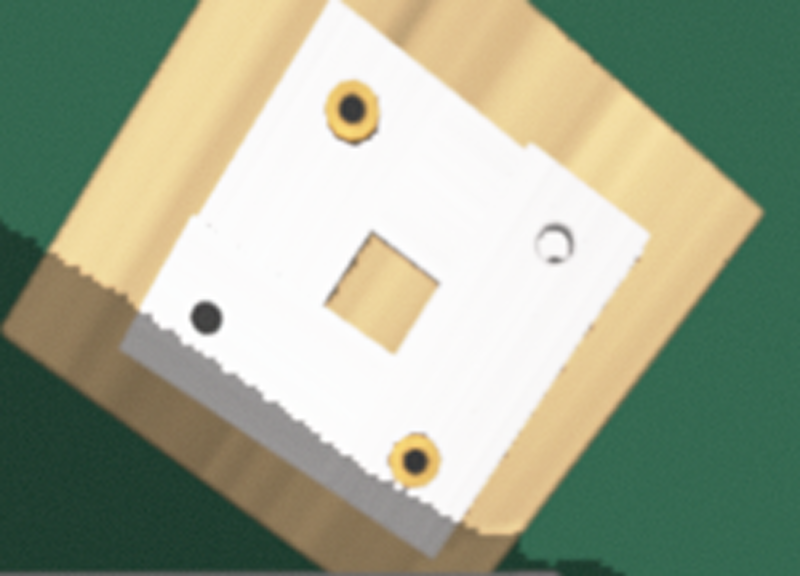

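```bash
cat >> h.py <<'E'
def tgt(zu,C=(.5796,-.2145),yaw=55.4):
    o=get_obs();Rb=Ro.from_euler('xyz',[179.14,.62,89.96],degrees=True).as_matrix();nt=Rb.T@[0,0,1]
    Rn=Ro.from_euler('xyz',o['tcp_rot'],degrees=True).as_matrix()
    dz=Ro.from_euler('z',yaw-o['tcp_rot'][2],degrees=True).as_matrix()
    w=yaw-o['tcp_rot'][2];Rf=Rn@Ro.from_euler('z',-w,degrees=True).as_matrix()
    n=Rf@nt;print('plate normal at target yaw, deg tilt',np.degrees(n[:2]).round(2))
    off=Rf@np.array([-.0346,.001,-.024])
    p=np.array([*C,zu])-off;plan(p,yaw)
    cur=o['ee_pos']+Rn@np.array([-.0346,.001,-.024]);print('plate centre now',cur.round(4),'yaw',o['tcp_rot'][2]-90)
E
python3 -c "
from h import *
tgt(.10)"
```

```text
plate normal at target yaw, deg tilt [-0.95 -0.32]
t 21.75 pos [ 0.5805 -0.3258  0.1986] rpy [ 1.7932e+02 -1.3100e+00 -2.0000e-02] op 0.0395 F [-0.6 -0.  -1.7] | shift [ 0.62 -5.66  4.85] turn -9.24 / 50.76
plate centre now [ 0.5454 -0.3265  0.2218] yaw -90.01589184638391
```

Call:
{"op": "arm_command", "data": {"increments": [[[0.1,-1,0],-1.2],[[0.3,-2.2,0],-2.4],[[0.4,-3.4,0.5],-3.6],[[0.5,-4.6,1],-4.8],[[0.6,-5.6,1.5],-6]]}}

```text
time: 22.25
ee_pos: [0.5963, -0.1844, 0.16]
tcp_rot: [178.6, -0.7, 36.4]
wrist_force: [0.3, -1.4, -0.9]
opening: 0.0391
```

```bash
python3 -c "
from h import *
tgt(.10)"
```

```text
plate normal at target yaw, deg tilt [-1.01 -0.32]
t 22.25 pos [ 0.5963 -0.1844  0.16  ] rpy [178.64  -0.7   36.36] op 0.0391 F [ 0.3 -1.4 -0.9] | shift [0.02 0.03 3.36] turn -3.17 / 56.83
plate centre now [ 0.5684 -0.2055  0.1836] yaw -53.63664101231631
```

Call:
{"op": "arm_command", "data": {"increments": [[[0,0,0.7],-1],[[0,0,1.5],-2.1],[[0.02,0.03,2.4],-3.17],[[0.02,0.03,3.3],-3.17],[[0.02,0.03,3.3],-3.17]]}}

```text
time: 22.75
ee_pos: [0.5972, -0.1849, 0.0747]
tcp_rot: [178.7, -0.1, 55.4]
wrist_force: [-1.2, -0.4, -1.6]
opening: 0.0395
```

Call:
{"op": "arm_command", "data": {"increments": [[[0,0,0],0],[[0,0,0],0]]}}

```text
time: 22.95
ee_pos: [0.5974, -0.1849, 0.076]
tcp_rot: [178.7, -0.2, 55.4]
wrist_force: [0.4, 0.5, -1.7]
opening: 0.0396
```

```bash
python3 -c "
from h import *
tgt(.06)
c=cam('side');crop(c,320,160,130,110,6,'pics/s30.png')
c=cam('wrist');cv2.imwrite('pics/w30.png',c['frame'][:,:,::-1])
c=cam('top');crop(c,340,185,115,105,6,'pics/t30.png')"
```

```text
plate normal at target yaw, deg tilt [-0.83 -0.38]
t 22.95 pos [ 0.5974 -0.1849  0.076 ] rpy [ 1.7867e+02 -1.6000e-01  5.5430e+01] op 0.0396 F [ 0.4  0.5 -1.7] | shift [0.   0.03 1.6 ] turn 0.0 / -60.0
plate centre now [ 0.5781 -0.2137  0.0999] yaw -34.57224494890443
```

View pics/s30.png

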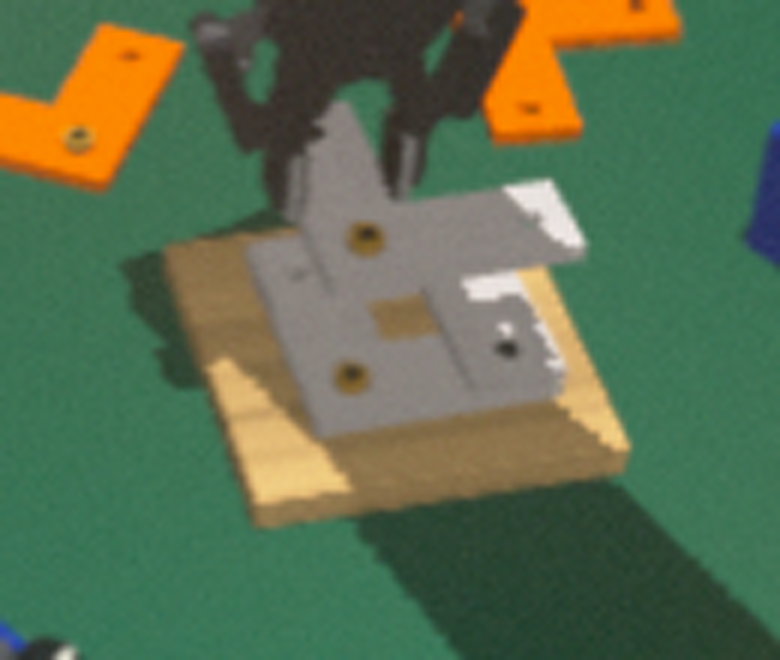

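View pics/w30.png

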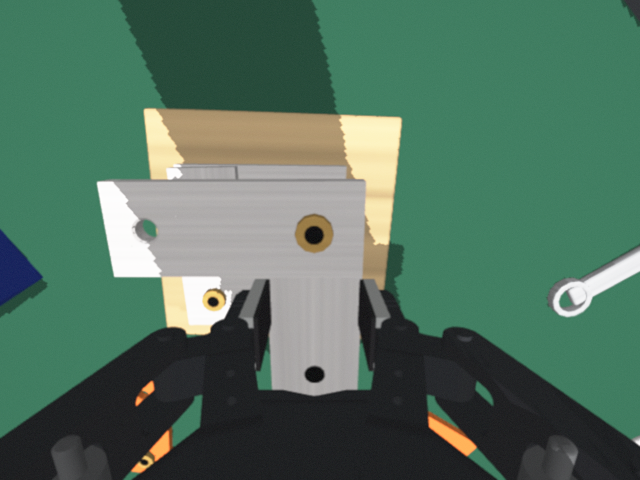

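```bash
python3 -c "
from h import *
c=cam('wrist')
print('topnut',onz(c,[(213.5,299.5)],.0395).round(4))
P=onz(c,[(346,166)],.026)[0]
a=np.radians(-34.6);R=np.array([[np.cos(a),-np.sin(a)],[np.sin(a),np.cos(a)]])
print('low corner',P.round(4),'-> centre',(P[:2]-R@[-.055,.055]).round(4)); 
P=onz(c,[(168,166)],.034)[0];print('top plate corner(plate frame -55,-55)',P.round(4),'-> centre',(P[:2]-R@[-.055,-.055]).round(4))
tgt(.045)"
```

```text
topnut [[ 0.5879 -0.2615  0.0395]]
low corner [ 0.566 -0.138  0.026] -> centre [ 0.5801 -0.2145]
top plate corner(plate frame -55,-55) [ 0.502  -0.2287  0.034 ] -> centre [ 0.5785 -0.2147]
plate normal at target yaw, deg tilt [-0.85 -0.37]
t 23.15 pos [ 0.5977 -0.185   0.0758] rpy [ 1.7865e+02 -1.7000e-01  5.5420e+01] op 0.0393 F [-0.7  0.4 -1.8] | shift [-0.    0.01  2.19] turn 0.0 / -60.0
plate centre now [ 0.5783 -0.2138  0.0997] yaw -34.57551479438131
```

Call:
{"op": "arm_command", "data": {"increments": [[[0,0.01,0.7],0],[[0,0.01,1.4],0],[[0,0.01,1.9],0],[[0,0.01,2.1],0],[[0,0.01,2.1],0]]}}

```text
time: 23.65
ee_pos: [0.5986, -0.1857, 0.0228]
tcp_rot: [178.7, -0.1, 55.4]
wrist_force: [0.8, -0.4, -1.6]
opening: 0.0395
```

```bash
python3 -c "
from h import *
tgt(.034,C=(.5793,-.2145))"
```

```text
plate normal at target yaw, deg tilt [-0.79 -0.39]
t 23.65 pos [ 0.5986 -0.1857  0.0228] rpy [ 1.7871e+02 -1.5000e-01  5.5420e+01] op 0.0395 F [ 0.8 -0.4 -1.6] | shift [-0.   -0.01  0.51] turn 0.0 / -60.0
plate centre now [ 0.5793 -0.2145  0.0467] yaw -34.579802421153026
```

Exactly centred (0.5793, −0.2145); now the last 12.7 mm, slowly.

Call:
{"op": "arm_command", "data": {"increments": [[[0,0,0.12],0],[[0,0,0.24],0],[[0,0,0.34],0],[[0,0,0.4],0],[[0,0,0.42],0]], "force": 30}}

```text
time: 24.15
ee_pos: [0.5988, -0.1857, 0.0122]
tcp_rot: [178.7, -0.1, 55.4]
wrist_force: [0.1, 1.0, -1.5]
opening: 0.0395
```

```bash
python3 -c "
from h import *
tgt(.034,C=(.5793,-.2145))
c=cam('side');crop(c,320,160,130,110,6,'pics/s31.png')"
```

```text
plate normal at target yaw, deg tilt [-0.78 -0.39]
t 24.15 pos [ 0.5988 -0.1857  0.0122] rpy [ 1.7872e+02 -1.4000e-01  5.5420e+01] op 0.0395 F [ 0.1  1.  -1.5] | shift [-0.   -0.01  0.08] turn 0.0 / -60.0
plate centre now [ 0.5795 -0.2145  0.0361] yaw -34.576651301243
```

View pics/s31.png

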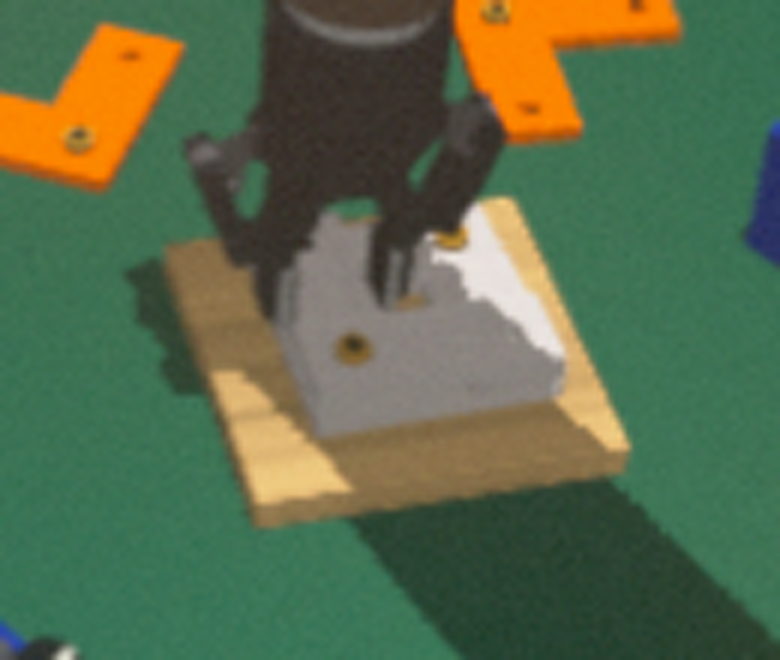

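No contact yet (~2 mm gap); continue until force shows.

Call:
{"op": "arm_command", "data": {"increments": [[[0,0,0.04],0],[[0,0,0.08],0],[[0,0,0.1],0]]}}

```text
time: 24.5
ee_pos: [0.5991, -0.1859, 0.0103]
tcp_rot: [178.7, -0.1, 55.4]
wrist_force: [-0.9, 0.4, 5.1]
opening: 0.0393
```

Call:
{"op": "arm_command", "data": {"increments": [[[0,0,0.03],0],[[0,0,0.05],0],[[0,0,0.05],0]]}}

```text
time: 24.8
ee_pos: [0.5992, -0.186, 0.0102]
tcp_rot: [178.6, -0.1, 55.4]
wrist_force: [-3.1, 2.8, 6.8]
opening: 0.0395
```

Call:
{"op": "arm_command", "data": {"increments": [[[0,0,0],0],[[0,0,0],0],[[0,0,0],0]], "claw": -0.16}}

```text
time: 25.1
ee_pos: [0.5992, -0.186, 0.0101]
tcp_rot: [178.6, -0.1, 55.4]
wrist_force: [-1.1, -0.7, -0.1]
opening: 0.05
```

```bash
python3 -c "
from h import *
tgt(.034,C=(.5793,-.2145))
c=cam('wrist');cv2.imwrite('pics/w32.png',c['frame'][:,:,::-1])
print((dep(c,[(170,200),(330,200),(315,300),(315,340)])*1000).round(1))"
```

```text
plate normal at target yaw, deg tilt [-0.86 -0.33]
t 25.1 pos [ 0.5992 -0.186   0.0101] rpy [ 1.7862e+02 -1.4000e-01  5.5420e+01] op 0.05 F [-1.1 -0.7 -0.1] | shift [-0.   -0.03 -0.  ] turn 0.0 / -60.0
plate centre now [ 0.5799 -0.2148  0.034 ] yaw -34.57942342729682
[[ 526.2 -207.5   43.5]
 [ 563.5 -153.5   44.2]
 [ 597.  -184.    45.2]
 [ 615.1 -196.5   43.4]]
```

View pics/w32.png

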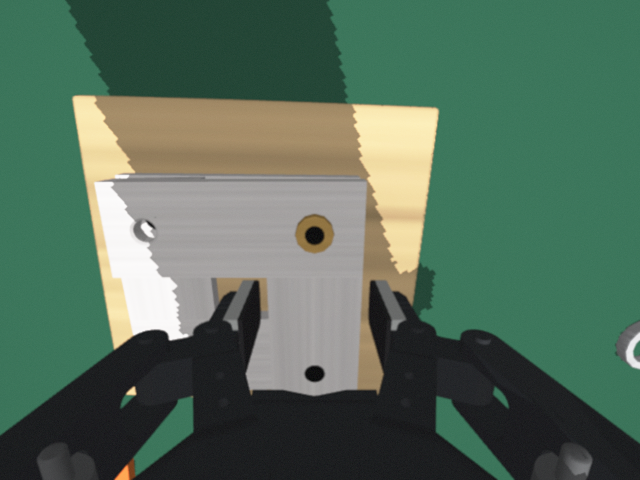

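Call:
{"op": "arm_command", "data": {"increments": [[[0,0,-0.4],0],[[0,0,-1.2],0],[[0,0,-2.5],0],[[0,0,-4],0],[[0,0,-5.5],0]]}}

```text
time: 25.65
ee_pos: [0.5959, -0.1843, 0.1494]
tcp_rot: [178.6, -0.1, 55.4]
wrist_force: [1.2, -0.1, -0.7]
opening: 0.0496
```

Call:
{"op": "arm_command", "data": {"increments": [[[0,-1.5,-1],0],[[0,-3,-2],0],[[0,-4.5,-2.5],0],[[0,-6,-2.5],0],[[0,-6,-2.5],0]]}}

```text
time: 26.15
ee_pos: [0.4687, -0.0968, 0.2105]
tcp_rot: [178.5, -0.2, 55.5]
wrist_force: [1.2, -0.9, 0.6]
opening: 0.0493
```

```bash
python3 -c "
from h import *
tgt(.034)
c=cam('side');crop(c,220,150,230,180,3.4,'pics/s33.png')
c=cam('top');crop(c,190,120,280,200,2.8,'pics/t33.png')
c=cam('wrist');cv2.imwrite('pics/w33.png',c['frame'][:,:,::-1])
import pickle;pickle.dump(c,open('w33.pkl','wb'))"
```

```text
plate normal at target yaw, deg tilt [-0.99 -0.33]
t 26.15 pos [ 0.4687 -0.0968  0.2105] rpy [178.51  -0.21  55.49] op 0.0493 F [ 1.2 -0.9  0.6] | shift [-0.01  6.1   8.18] turn 0.02 / -59.98
plate centre now [ 0.4493 -0.1256  0.2344] yaw -34.50764367923003
```

View pics/s33.png

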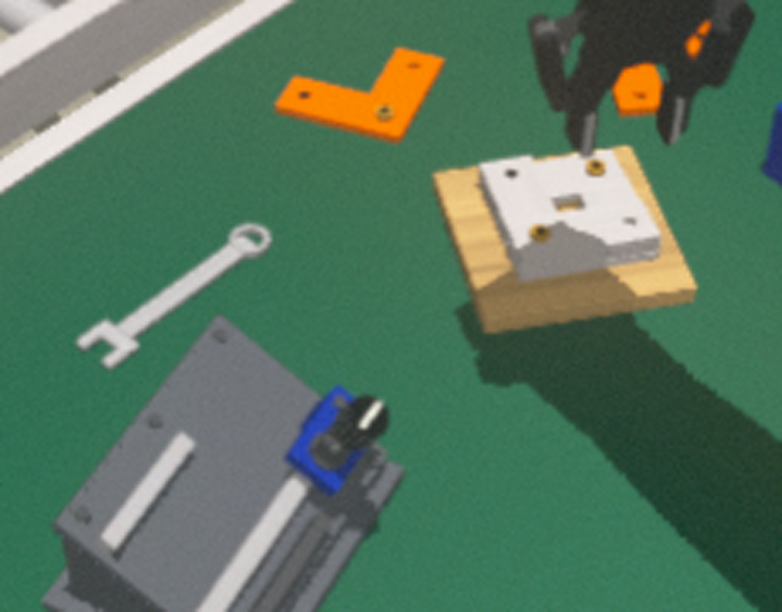

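View pics/t33.png

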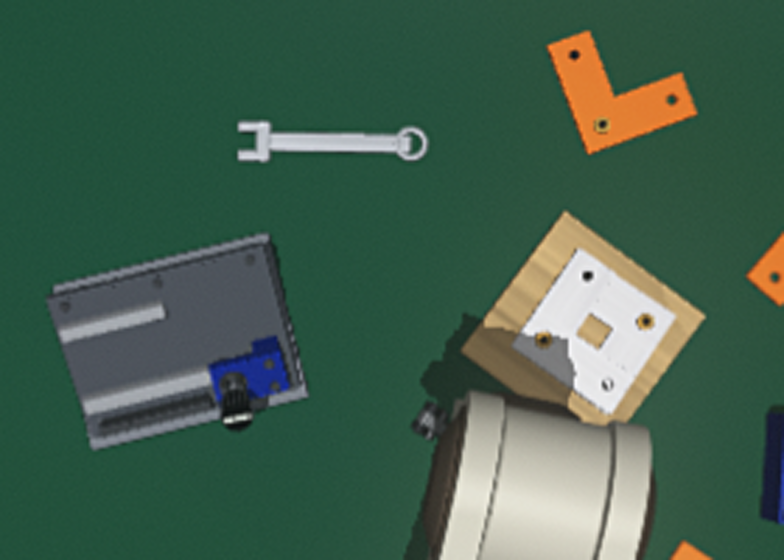

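View pics/w33.png

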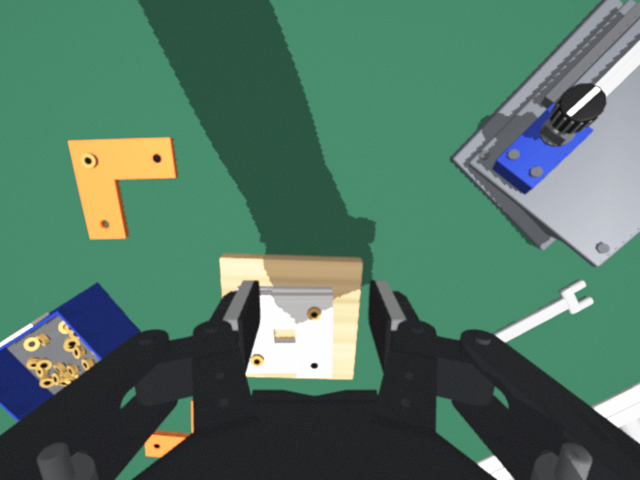

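```bash
python3 -c "
from h import *
import pickle
c=cam('top');f=c['frame'];hsv=cv2.cvtColor(f,cv2.COLOR_RGB2HSV);m=cv2.inRange(hsv,(10,110,40),(35,255,255))
def cc(x,y,z):
    k=np.zeros_like(m);cv2.circle(k,(x,y),6,255,-1);q=cv2.convexHull(cv2.findNonZero(m&k));M=cv2.moments(q);return onz(c,[(M['m10']/M['m00'],M['m01']/M['m00'])],z)[0].round(4)
print('new nut',cc(384,241,.0475),'was low nut [.5709 -.1649]; top nut',cc(420,235,.0395),'was [.5887 -.2597]')
w=pickle.load(open('w33.pkl','rb'));print(onz(w,[(314,312.5)],.0475),onz(w,[(257,360)],.0395))
p=dep(w,[(270,300),(320,300),(300,345),(322,350),(310,335)]);print((p[:,2]*1000).round(1))
from workcell import job_done
print(job_done())"
```

```text
new nut [ 0.5706 -0.1654  0.0475] was low nut [.5709 -.1649]; top nut [ 0.5887 -0.2597  0.0395] was [.5887 -.2597]
[[ 0.5698573  -0.16590923  0.0475    ]] [[ 0.58812328 -0.26171829  0.0395    ]]
[43.2 44.1 44.5 43.5 45. ]
the job is handed in; nothing more can be done
None
```

I unloaded the jig and handed in the job at about 26 s, with the plate flat on top of the pile and the plunger latched open. No verdict was reported.

**What I did:**
- **Plunger:** I pulled the knob out along its axis to the end stop and turned it about 90°. When I let go it stayed open, standing about 10 mm out.
- **Plate:** I slid it about 57 mm clear of the bridge and lifted it off. I then laid it flat on the bare bench to get a level grip, because the tool cannot tilt. Finally I set it on the pile with 5–8 N of contact before opening the jaws.

**Last checks:**
- **Position:** The top camera puts the new nut within 1 mm of where the low plate's nut was.
- **Orientation and height:** The plate is turned half round from the plate below, nut up. Its top reads level at about 43–45 mm, where 42 mm is expected and the range readings run 1–2 mm high.
- **Pile and surroundings:** The old top plate's nut has not moved and is clear. In the pictures the knob is still open and the spanner, bin and orange plates look as before. The driver is outside the last pictures and was last seen undisturbed partway through.

**What went wrong or disagreed:**
- **Fingertips:** They stood about 30 mm behind the reported TCP, not 11 mm ahead as stated. My first grasp closed on air above the knob, and I used the measured offset after that.
- **Force on the bench:** While I was levelling the plate, the fingertips pressed the bench and the wrist force reached about 95 N, against the 120 N limit.
- **Drop on the bench:** I let the plate go there at about 12° of tilt, so it fell the last few millimetres flat before I gripped it again.

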